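# Fit the grating insert and hand guard to the slicer

### The job

Get the slicer ready for grating: slide the flat grating insert across the bench until most of its finger tab sticks out past the front edge, take it by the tab and lay it in the slicer's sloping bed, tab at the top and pushed fully home against the blade bar. Then pick up the hand guard and set it square on the two rails over the middle of the insert. Lay both parts down under control rather than dropping them, let nothing fall off the bench, and leave the jar, the bowl and the spice jar where they stand.

Things in the scene. Friction and masses are not known exactly. Their poses are not given: they have to be found in the camera images.
- bench_edge (a point): A point on the front (far, +x) edge of the steel bench top, level with the top. The edge is straight and runs along world y. The bench top is 35 mm thick with free air in front of it; the cupboard fronts below stand about 30 mm back from it.
- plate: The grating insert: flat black plate, 3 mm thick, with a steel panel; too thin to pick up off the flat bench. Main part 120 mm (its x) by 100 mm (y); a finger tab 34 mm wide runs on from the +x end, x = 60 to 105 mm. Origin: centre of the main part's underside; z up. About 120 g, balances 10 mm from the origin towards the tab. Starts flat, tab roughly towards the front edge.
- plate_tab (a point): Grip point of the insert's finger tab: on the insert's x axis, 85 mm from its origin, at mid-thickness, 20 mm before the tab's tip. Fingertips pressed on top of the insert with 5 to 15 N drag it over the bench.
- deck: The slicer's sloping top. Origin: centre of the surface of the bed where the insert lies; x points up the slope (25 degrees above level), y across, z square to the bed. Bed 120 mm long, x = -60 to 60 mm. The insert is home when its origin and axes coincide with these. Above x = 60 mm, where the tab comes, it is open between the rails (no bed): fingers may reach beside and below the tab.
- stop (a point): Middle of the blade bar's upper face, at x = -60 mm of the deck, level with the bed: the bar crosses the deck, stands 5 mm above the bed and stops the insert. Below it lie the V blade and the landing.
- rails (a point): Midway between the tops of the two side rails, above the deck's origin, 14 mm above the bed. The rails run along the deck's x from -198 to 136 mm, are 8 mm thick and 106 mm apart inside (122 mm over all). A round cross bar joins them at x = 118 to 134 mm, level with the bed.
- slicer: The whole slicer, a grey frame with a white bed, 122 mm wide, 315 mm long, 172 mm high at its high end, on a fold-out wire leg; it stands fast on the bench, low end towards the robot. Origin: on the bench under its middle; x points level towards the high end. The deck's origin is 30 mm along x and 102 mm up.
- guard: The hand guard, white, about 160 g. Origin: centre of its underside. Carriage block 80 (x) by 98 (y) mm, 8 mm high, goes between the rails; on it a flange 90 by 126 mm, 4 mm thick, that rests on the rail tops; on that a grip 62 mm long (x), 34 mm thick (y), 12 to 58 mm above the origin. On the rails its origin is 6 mm above the bed, its x along the slope either way round; friction holds it there.
- jar: Clip-top glass storage jar, 90 mm across, 138 mm high, beside the work; origin at the centre of its underside. Not to be disturbed.
- bowl: Steel mixing bowl, 136 mm across, 60 mm high; origin at the centre of its underside. Not to be disturbed.
- spice: Small amber glass spice jar, 42 mm across, 75 mm high, near the front edge; origin at the centre of its underside. Not to be disturbed.

How it is judged:
By the outcome, as a careful person would: the job done as asked, in the order asked, and still so for the second after the job is handed in, with the robot touching nothing.
It also fails if it takes over 72 s, if anything falls off the work surface, if the arm or the gripper's body presses on something with over 40 N, if the wrist force passes 120 N, or if a joint passes its speed limit or range.

### The arm

A 6-joint arm with a two-finger parallel gripper is mounted at the origin on the work surface. World frame = base frame: x ahead of the robot, y to its left, z up, the work surface at z = 0. Lengths are in mm, angles in rad, forces in N, time in s.
With the tool pointing down it reaches from about 275 to 1000 mm from the base axis. Payload 8.4 kg.
Tool frame: the origin (TCP) lies on the centre line of the jaws, within the pads' length; the fingertips stand 17 mm ahead of it and the grasp point (between the pads) lies 2 mm behind it; z points along the fingers, y is the line along which they close (so a half turn about z gives the same grasp; the last joint's range is limited). The gripper opens to 85 mm and grips with 20 to 120 N. Pads are 22 mm wide; open, the fingers measure 114 mm over their backs; the gripper's body (76 mm by 85 mm) begins 54 mm behind the grasp point. The pads swing forward as they close: fully open they stand 13 mm farther back than shut.
Start: joints at [-1.281, 0.353, 1.633, -0, 1.155, -0.002], TCP at [179.796, -598.583, 248.281] pointing down, gripper open.
Joint ranges: [-2.63, 2.63], [-0.92, 2.1], [0.06, 2.66], [-1.3, 4.44], [0, 2.69], [-3.02, 3.02]. Speed limits (rad/s): [2.22, 2.22, 2.79, 3.14, 3.14, 3.14].

### API

Orientations are given as [roll, pitch, yaw] about the fixed x, y, z axes, in that order (R = Rz(yaw) Ry(pitch) Rx(roll)).
In Python, from rig import r, eyes gives the robot as it stands. The module is installed in compiled form; this text tells all that it offers.
- The arm moves only by the shell command python3 -m inch 'ROWS' [FORCE]. ROWS is JSON, a list of rows, each a list of 7 numbers: the shift along the tool's x, y, z in m, then the turn, a rotation vector about the tool's x, y, z in degrees, then the closure, from -1 (fully open) to 1 (shut). In form: [[x, y, z, rx, ry, rz, gripper], ...]. A call has 1 to 8 rows; each row shifts and turns the commanded pose from where the row before left it, along the tool's axes as they then stand; what a row does not reach is not made up. A row lasts 1/10 s, in which the tool goes at most 50 mm and 8.59 degrees, less where a joint would pass 70% of its speed; a pose out of reach is approached as far as the arm can. A call with a gripper value outside its range is refused whole. The fingers move at their own pace and stop on an object; FORCE is the grip in N (left out, the last holds). Time passes only in rows, so rows that do not move let the fingers close. It gives the time, the measured TCP pose, the force, the opening and the grip force at its end, in the units of the state.
- r.sense(): the state, without advancing time (a new reading comes with each control period).
- eyes.grab_frame(name): name is "scene" or "top" or "wrist"; returns a dict with "img" (400x640x3 uint8, blue, green, red), "fx", "fy", "cx", "cy" (pixels), "R" (3x3) and "t" (3): a world point X has camera coordinates R X + t; the wrist camera has in their place "hand_eye" (4x4, takes a point from camera to tool coordinates, whose origin is the TCP and whose axes are the flange's). Camera axes: x right, y down, z forward; pixel columns grow to the right and rows downward; lengths in mm; the calibration is good to about 2 mm. A picture is of the moment at which its call begins: read the wrist's pose just before it. There is no depth.
- r.sign_off(): hands the job in; it is judged then, once.
The state is a dict: "clock": time; "qpos": joint angles; "qvel": joint speeds; "joint_efforts": joint torques, N m; "eef_pos": TCP position; "tcp_rot": TCP orientation; "contact_force": force on the tool from outside, world axes, zero at the start; "wrist_torque": the same for the moment, N m; "opening": opening from 0.0 (shut) to 1.0 (fully open); "grasp_force": force on a finger pad.
Only numpy, scipy, OpenCV 4.12 (cv2) and the standard library are available. Lean on these libraries where they do the work, as an engineer would, in place of code of your own. Each camera call takes 0.05 s, during which the arm holds its last target. There are 200 camera calls.

## Working session

There is one attempt and no reset: what is moved stays moved. The work goes in short steps, Python scripts to look and compute and a shell command to move; the robot and the scene stay as the last step left them, time stands still between calls to the robot, and variables do not carry over. Pictures are saved under pics/ and viewed, at most 10 in all, crops included, and the job is handed in when it is done.

```bash
mkdir -p pics && cat > h.py <<'E'
import numpy as np, cv2
from scipy.spatial.transform import Rotation as Ro
from rig import r, eyes
def snap(name,fn,crop=None,scale=1):
    s=r.sense(); f=eyes.grab_frame(name); im=f["img"]
    if crop: x0,y0,x1,y1=crop; im=im[y0:y1,x0:x1]
    if scale!=1: im=cv2.resize(im,None,fx=scale,fy=scale,interpolation=cv2.INTER_CUBIC)
    cv2.imwrite("pics/"+fn,im); return s,f
def cam(f,s=None):
    if "R" in f: return np.array(f["R"]),np.array(f["t"]).ravel()
    T=np.eye(4); T[:3,:3]=Ro.from_euler("xyz",s["tcp_rot"]).as_matrix(); T[:3,3]=s["eef_pos"]
    M=np.linalg.inv(T@np.array(f["hand_eye"])); return M[:3,:3],M[:3,3]
def ray(f,u,v,s=None):
    R,t=cam(f,s); d=R.T@np.array([(u-f["cx"])/f["fx"],(v-f["cy"])/f["fy"],1]); return -R.T@t,d
def onz(f,u,v,z,s=None):
    c,d=ray(f,u,v,s); return c+d*(z-c[2])/d[2]
def proj(f,X,s=None):
    R,t=cam(f,s); p=np.atleast_2d(X)@R.T+t; return np.c_[f["fx"]*p[:,0]/p[:,2]+f["cx"],f["fy"]*p[:,1]/p[:,2]+f["cy"]]
E
python3 - <<'E'
from h import *
print(r.sense())
for n in("scene","top"):
    s,f=snap(n,n+"0.png"); print(n,f["fx"],cam(f), -cam(f)[0].T@cam(f)[1])
E
```

```text
{'clock': 0.0, 'qpos': array([-1.28136407e+00,  3.53694153e-01,  1.63410539e+00, -9.98010001e-08,
        1.15521949e+00, -2.41073446e-03]), 'qvel': array([ 0.0004407 ,  0.00040386, -0.00146267,  0.00157401,  0.00233529,
       -0.00105294]), 'joint_efforts': array([-7.11255616e-04, -6.05257130e+01, -3.42072630e+01, -1.22819424e-04,
        9.23430955e-03, -2.06730931e-05]), 'eef_pos': array([ 179.69032366, -598.14805412,  247.54524003]), 'tcp_rot': array([-3.14016628e+00, -3.34735246e-06,  2.91843031e-01]), 'contact_force': array([ 0.4332524 , -0.43116213,  0.60173102]), 'wrist_torque': array([-0.00212357,  0.02118135,  0.09233146]), 'grasp_force': 0.0, 'opening': 1.0033477710307557}
scene 429.5354689035366 (array([[ 0.36419961,  0.93122723, -0.01320918],
       [ 0.80167423, -0.32068749, -0.50445809],
       [-0.47400113,  0.17313398, -0.86333513]]), array([-185.11563418, -356.29634847, 1567.34238242])) [1095.9747031  -213.23528449 1170.95994521]
top 437.4250558125255 (array([[-2.91828618e-02, -9.99573785e-01,  7.80181908e-04],
       [-9.94450026e-01,  2.89543251e-02, -1.01147383e-01],
       [ 1.01081683e-01, -3.72762203e-03, -9.94871147e-01]]), array([   9.41111373,  501.7423479 , 1230.071788  ])) [ 3.74894608e+02 -5.35265802e-01  1.27450551e+03]
```

View pics/scene0.png

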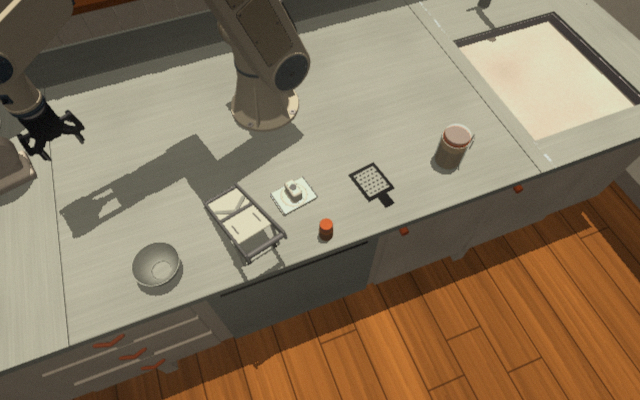

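View pics/top0.png

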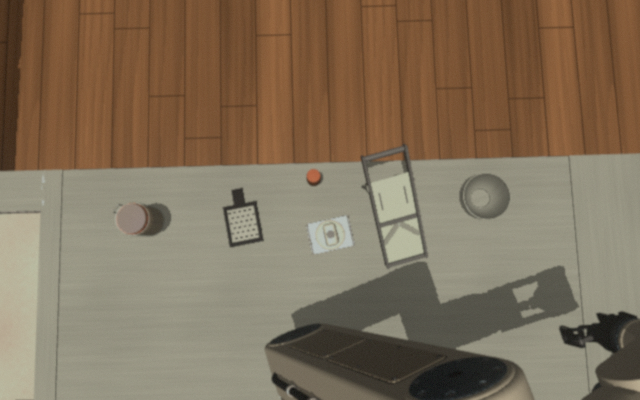

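The scene shows plate, guard, slicer, spice jar, bowl and jar all visible. In the top view the tab is at (238,190), the guard at (331,234), the slicer spans (362,155)–(425,265), and the bench edge is near row 165. I'll enlarge the top view.

```bash
python3 - <<'E'
from h import *
s,f=snap("top","top1.png",(215,140,435,280),3.6)
for p in [(60,169),(250,164),(350,162),(600,154)]: print(onz(f,*p,0))
E
```

```text
[621.46247543 754.93926667   0.        ]
[620.14518914 194.68894236   0.        ]
[ 617.55768517 -100.79339902    0.        ]
[ 6.20079064e+02 -8.42032975e+02 -2.27373675e-13]
```

View pics/top1.png

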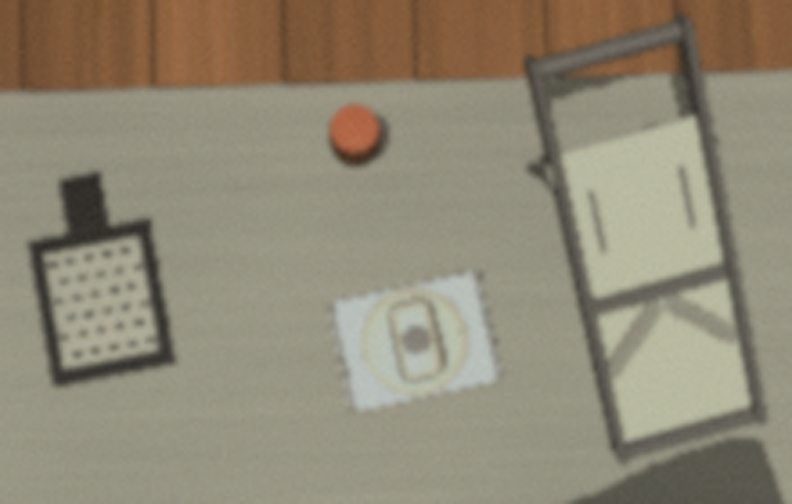

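```bash
cat >> h.py <<'E'
from scipy.optimize import least_squares
def Rdeck(yaw): return Ro.from_euler("z",yaw).as_matrix()@Ro.from_euler("y",-np.radians(25)).as_matrix()
def fit(f,X,px,p0,deck=False,s=None):
    X=np.array(X,float);px=np.array(px,float)
    def W(p):
        R=Rdeck(p[2]) if deck else Ro.from_euler("z",p[2]).as_matrix()
        return X@R.T+[p[0],p[1],102 if deck else 0]
    o=least_squares(lambda p:(proj(f,W(p),s)-px).ravel(),p0)
    return o.x, o.fun.reshape(-1,2).round(1)
E
python3 - <<'E'
from h import *
f=eyes.grab_frame("top")
def c(P): return [(215-.5+.5/3.6+x/3.6+.0,140-.5+.5/3.6+y/3.6) for x,y in P]
r_=lambda n,o:print(n,o[0].round(3),np.degrees(o[0][2]).round(1),o[1].tolist())
r_("plate",fit(f,[(60,50,3),(60,-50,3),(-60,-50,3),(-60,50,3),(105,17,3),(105,-17,3)],c([(30,243),(150,221),(174,361),(55,384),(61,182),(99,174)]),[480,200,0]))
r_("guard",fit(f,[(45,63,12),(45,-63,12),(-45,-63,12),(-45,63,12)],c([(332,301),(478,272),(497,381),(355,410)]),[450,0,0]))
r_("deck",fit(f,[(136,61,14),(136,-61,14),(-198,-61,14),(-198,61,14)],c([(528,62),(690,18),(763,415),(620,460)]),[500,-150,0],True))
r_("deckbed",fit(f,[(60,53,0),(60,-53,0),],c([(562,152),(697,116)]),[500,-150,0],True))
print("spice",onz(f,*c([(355,132)])[0],75))
print("jar",onz(f,133,219,138),"bowl",onz(f,485,196,60))
E
```

```text
plate [4.44108e+02 2.16768e+02 1.62000e-01] 9.3 [[-0.4, -0.3], [0.0, -0.7], [0.7, 0.9], [-0.3, 1.1], [-0.5, -0.5], [0.4, -0.5]]
guard [ 4.05963e+02 -3.48050e+01  1.66000e-01] 9.5 [[-1.3, -0.1], [1.0, -0.4], [2.0, -0.0], [-1.7, 0.5]]
deck [ 5.00395e+02 -2.03183e+02  2.49000e-01] 14.3 [[-0.6, -0.7], [-0.1, -1.3], [1.2, 1.3], [-0.5, 0.8]]
deckbed [ 4.97448e+02 -2.06659e+02  2.34000e-01] 13.4 [[-0.5, 0.1], [0.5, -0.1]]
spice [566.03397641   8.41235773  75.        ]
jar [457.44109263 479.48958766 138.        ] bowl [ 498.84994978 -469.73857681   60.        ]
```

```bash
cat >> h.py <<'E'
def tool(yaw,tilt=0):  # tilt deg: tool z leans towards +x (yaw dir)
    return Ro.from_euler("z",yaw)*Ro.from_euler("y",-np.radians(tilt))*Ro.from_euler("x",np.pi)
def to(pos,T):
    s=r.sense(); C=Ro.from_euler("xyz",s["tcp_rot"])
    d=C.inv().apply(np.array(pos)-s["eef_pos"]); w=np.degrees((C.inv()*T).as_rotvec())
    print("shift m",(d/1000).round(4),"len",np.linalg.norm(d).round(1),"turn",w.round(2),"| shift after turn",(T.inv().apply(np.array(pos)-s["eef_pos"])/1000).round(4), "t",s["clock"].round(2))
E
python3 -c "
from h import *
to([430,214,220],tool(.162))"
```

```text
Traceback (most recent call last):
  File "h.py", line 33, in to
    print("shift m",(d/1000).round(4),"len",np.linalg.norm(d).round(1),"turn",w.round(2),"| shift after turn",(T.inv().apply(np.array(pos)-s["eef_pos"])/1000).round(4), "t",s["clock"].round(2))
                                                                                                                                                                             ^^^^^^^^^^^^^^^^
AttributeError: 'float' object has no attribute 'round'
```

```bash
sed -i 's/s\["clock"\].round(2)/round(s["clock"],2)/' h.py
python3 -c "
from h import *
to([430,214,220],tool(.162))"
```

```text
shift m [ 0.4734 -0.7059  0.0284] len 850.5 turn [-0.05  0.    7.44] | shift after turn [ 0.378  -0.7613  0.0278] t 0.2
```

```bash
python3 -m inch '[[0.0215,-0.0321,0.0013,0,0,0,0],[0.0215,-0.0321,0.0013,0,0,0,0],[0.0215,-0.0321,0.0013,0,0,0,0],[0.0215,-0.0321,0.0013,0,0,0,0],[0.0215,-0.0321,0.0013,0,0,0,0],[0.0215,-0.0321,0.0013,0,0,0,0],[0.0215,-0.0321,0.0013,0,0,0,0],[0.0215,-0.0321,0.0013,0,0,0,0]]' && python3 -m inch '[[0.0215,-0.0321,0.0013,0,0,0,0],[0.0215,-0.0321,0.0013,0,0,0,0],[0.0215,-0.0321,0.0013,0,0,0,0],[0.0215,-0.0321,0.0013,0,0,0,0],[0.0215,-0.0321,0.0013,0,0,0,0],[0.0215,-0.0321,0.0013,0,0,0,0],[0.0215,-0.0321,0.0013,0,0,0,0],[0.0215,-0.0321,0.0013,0,0,0,0]]' && python3 -m inch '[[0.0215,-0.0321,0.0013,0,0,0,0],[0.0215,-0.0321,0.0013,0,0,0,0],[0.0215,-0.0321,0.0013,0,0,0,0],[0.0215,-0.0321,0.0013,0,0,0,0],[0.0215,-0.0321,0.0013,0,0,0,0],[0.0215,-0.0321,0.0013,0,0,0,0],[0,0,0,0,0,7.44,0],[0,0,0,0,0,0,0]]'
python3 - <<'E'
from h import *
to([430,214,220],tool(.162))
s,f=snap("wrist","w1.png"); print(f["fx"],np.array(f["hand_eye"]).round(2).tolist())
R=Ro.from_euler("z",.162).as_matrix()
print(proj(f,np.array([(60,50,3),(60,-50,3),(-60,-50,3),(-60,50,3),(105,17,3),(105,-17,3)])@R.T+[444,216.8,0],s).round(0).tolist())
E
```

```text
clock: 1.0
eef_pos: [270.8, -301.7, 237.9]
tcp_rot: [3.141, -0.0, 0.291]
contact_force: [0.2, 0.0, 0.2]
opening: 0.494
grasp_force: 0.0
clock: 1.8
eef_pos: [361.7, -6.1, 227.7]
tcp_rot: [3.141, -0.001, 0.292]
contact_force: [1.3, -0.2, -0.4]
opening: 0.501
grasp_force: 0.0
clock: 2.6
eef_pos: [429.5, 214.7, 219.3]
tcp_rot: [3.141, 0.001, 0.162]
contact_force: [0.4, -0.1, 0.9]
opening: 0.5
grasp_force: 0.0
shift m [ 0.0004  0.0007 -0.0007] len 1.1 turn [ 0.02  0.04 -0.02] | shift after turn [ 0.0004  0.0007 -0.0007] t 2.6
301.75450296913647 [[0.0, -0.97, -0.26, 66.67], [1.0, 0.0, 0.0, 0.87], [0.0, -0.26, 0.97, -125.84], [0.0, 0.0, 0.0, 1.0]]
[[273.0, 111.0], [365.0, 111.0], [361.0, 216.0], [277.0, 216.0], [303.0, 66.0], [336.0, 66.0]]
```

View pics/w1.png

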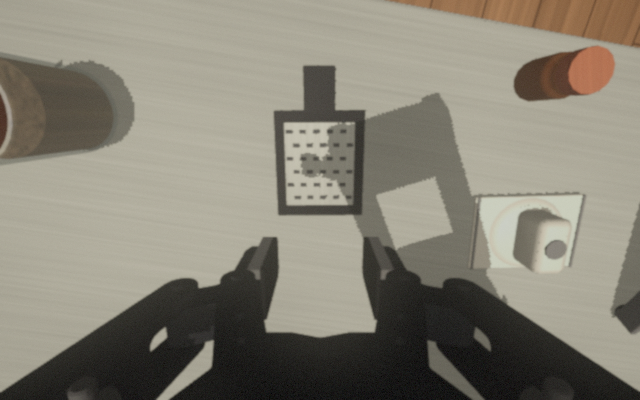

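```bash
python3 -c "
from h import *
to([444,216.8,32],tool(.162))"
```

```text
shift m [ 0.0152 -0.0005  0.1873] len 188.0 turn [0.02 0.05 0.18] | shift after turn [ 0.015  -0.0005  0.1873] t 2.65
```

```bash
python3 -m inch '[[0.003,0,0.04,0,0,0,0],[0.003,0,0.04,0,0,0,0],[0.003,0,0.04,0,0,0,0],[0.003,0,0.035,0,0,0,0],[0.003,0,0.02,0,0,0,0],[0,0,0.012,0,0,0,0],[0,0,0,0,0,0,0]]' && python3 -m inch '[[0,0,0.003,0,0,0,0],[0,0,0.003,0,0,0,0],[0,0,0.002,0,0,0,0],[0,0,0,0,0,0,0]]'
```

```text
clock: 3.35
eef_pos: [443.5, 215.2, 31.7]
tcp_rot: [3.141, 0.003, 0.163]
contact_force: [0.6, -0.7, 0.8]
opening: 0.5
grasp_force: 0.0
clock: 3.75
eef_pos: [444.6, 216.4, 25.1]
tcp_rot: [-3.141, -0.001, 0.162]
contact_force: [-0.4, 0.3, -0.6]
opening: 0.499
grasp_force: 0.0
```

```bash
for i in 1; do python3 -m inch '[[0,0,0.003,0,0,0,0],[0,0,0.002,0,0,0,0],[0,0,0,0,0,0,0]]'; done; python3 -m inch '[[0,0,0.002,0,0,0,0],[0,0,0,0,0,0,0]]'
```

```text
clock: 4.05
eef_pos: [444.3, 216.2, 19.4]
tcp_rot: [3.141, 0.0, 0.162]
contact_force: [-0.3, 0.0, 0.3]
opening: 0.502
grasp_force: 0.0
clock: 4.25
eef_pos: [444.6, 216.3, 18.1]
tcp_rot: [-3.142, -0.0, 0.162]
contact_force: [-2.7, -1.3, 10.8]
opening: 0.504
grasp_force: 5.2
```

```bash
python3 -m inch '[[0.006,0.001,0,0,0,0.5,0],[0.01,0.0015,0,0,0,1,0]]'
```

```text
clock: 4.45
eef_pos: [456.5, 215.4, 18.1]
tcp_rot: [3.14, 0.008, 0.135]
contact_force: [-15.8, 1.2, 25.3]
opening: 0.497
grasp_force: 12.7
```

```bash
python3 -m inch '[[0.002,0,-0.0004,0,0,0,0],[0.01,0.0013,0,0,0,1,0]]'
```

```text
clock: 4.65
eef_pos: [471.0, 216.2, 18.2]
tcp_rot: [3.141, 0.004, 0.118]
contact_force: [-7.6, 0.1, 13.5]
opening: 0.5
grasp_force: 6.5
```

```bash
python3 -m inch '[[0.01,0.0011,0,0,0,1,0],[0.01,0.0011,0,0,0,1,0],[0.01,0.001,0,0,0,1,0],[0.01,0.0008,0,0,0,1,0]]'; python3 - <<'E'
from h import *
s,f=snap("wrist","w2.png"); print(s["eef_pos"])
E
```

```text
clock: 5.05
eef_pos: [512.0, 216.0, 18.1]
tcp_rot: [3.141, 0.003, 0.047]
contact_force: [-7.3, 0.6, 11.6]
opening: 0.499
grasp_force: 5.5
[511.97793373 216.01376114  18.1396583 ]
```

View pics/w2.png

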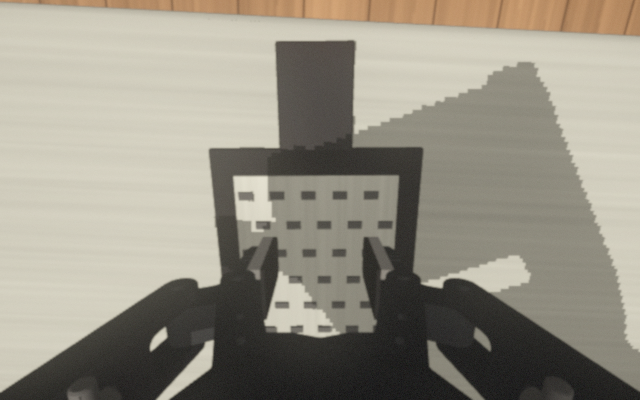

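The plate follows the fingers: tab tip edge (276,41)–(355,41), main-part front corners (209,149) and (423,149), bench edge from about (0,5) to (640,35).

```bash
python3 - <<'E'
from h import *
f=eyes.grab_frame("wrist"); s=r.sense()
print(fit(f,[(60,50,3),(60,-50,3),(105,17,3),(105,-17,3)],[(209,149),(423,149),(276,41),(355,41)],[512,216,.05],s=s))
for p in[(20,6),(320,21),(620,34)]: print(onz(f,*p,0,s))
E
```

```text
(array([5.07566168e+02, 2.17135693e+02, 4.90115399e-02]), array([[-1. , -0.4],
       [ 0.9, -0.5],
       [-0.5,  0.5],
       [ 0.6,  0.4]]))
[620.60240187 347.44448108   0.        ]
[621.10289741 220.80539535   0.        ]
[622.38183978  91.5326561    0.        ]
```

```bash
python3 -m inch '[[0.01,0.0005,0,0,0,1,0],[0.01,0.0003,0,0,0,1,0],[0.01,0.0001,0,0,0,0.7,0],[0.01,0,0,0,0,0,0],[0.008,0,0,0,0,0,0],[0,0,0,0,0,0,0],[0,0,-0.003,0,0,0,0],[0,0,-0.02,0,0,0,0]]'; python3 - <<'E'
from h import *
s,f=snap("wrist","w3.png",(160,0,480,240),2.4); print(s["eef_pos"],s["tcp_rot"])
E
```

```text
clock: 5.95
eef_pos: [559.1, 215.7, 39.3]
tcp_rot: [3.14, 0.004, 0.001]
contact_force: [1.3, -0.3, 0.0]
opening: 0.502
grasp_force: 0.0
[559.05882969 215.67141289  39.26473681] [3.14002933e+00 3.97727720e-03 1.36732330e-03]
```

View pics/w3.png

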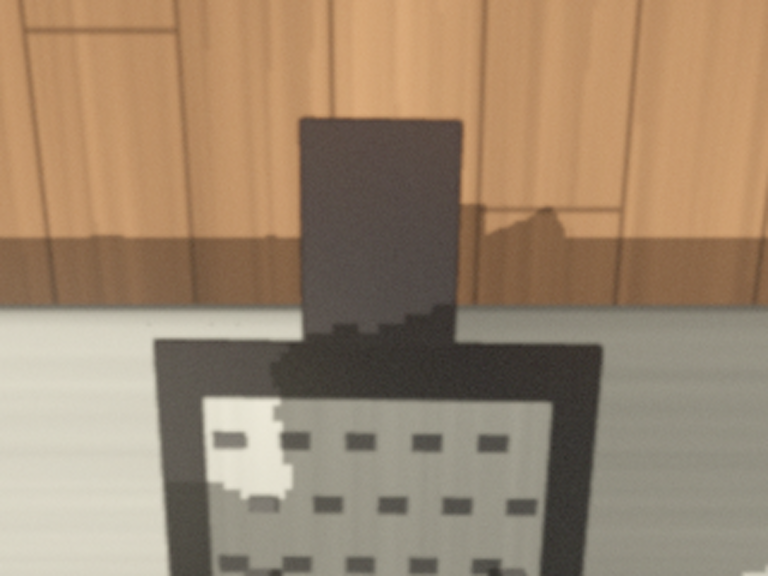

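Tab clearly overhangs: tip corners crop (300,118),(461,121), main-part corners (155,340),(601,346), bench edge row 305.

```bash
python3 - <<'E'
from h import *
s=r.sense(); f=eyes.grab_frame("wrist")
c=lambda P:[(160+x/2.4-.3,y/2.4-.3) for x,y in P]
o=fit(f,[(60,50,3),(60,-50,3),(105,17,3),(105,-17,3)],c([(155,340),(601,346),(300,118),(461,121)]),[557,216,.0],s=s)
print(o, s["eef_pos"])
print(onz(f,*c([(50,305)])[0],0,s),onz(f,*c([(700,304)])[0],0,s))
p=o[0]; g=np.array([p[0]+85*np.cos(p[2]),p[1]+85*np.sin(p[2]),0]); print(g)
to([g[0],g[1],60],tool(p[2]))
E
```

```text
(array([ 5.56061213e+02,  2.17971401e+02, -1.08074452e-02]), array([[ 0.6, -1.2],
       [-0.6, -1.2],
       [-0.2,  1.1],
       [ 0.3,  0.9]])) [561.24794988 216.52498559  43.22855454]
[623.49195511 291.84806613   0.        ] [624.10501365 144.34225109   0.        ]
[641.05624855 217.05278589   0.        ]
shift m [ 0.0792 -0.0002 -0.0171] len 81.0 turn [-0.05 -0.15  0.7 ] | shift after turn [ 0.0792 -0.0011 -0.0173] t 6.05
```

```bash
python3 -m inch '[[0.03,0,-0.01,0,0,0.7,-0.3],[0.03,0,0,0,0,0,-0.3],[0.019,-0.0008,0,0,0,0,-0.3],[0,0,0,0,0,0,-0.3],[0,0,0,0,0,0,-0.3]]'; python3 - <<'E'
from h import *
to([641,217.1,-1],tool(-.011))
s,f=snap("wrist","w4.png",(160,0,480,360),1.6)
E
```

```text
clock: 6.55
eef_pos: [638.9, 216.4, 50.1]
tcp_rot: [3.141, 0.002, -0.011]
contact_force: [-0.0, -0.1, -0.2]
opening: 0.646
grasp_force: 0.0
shift m [ 0.0021 -0.0008  0.0511] len 51.1 turn [ 0.03  0.09 -0.01] | shift after turn [ 0.0021 -0.0007  0.0511] t 6.55
```

View pics/w4.png

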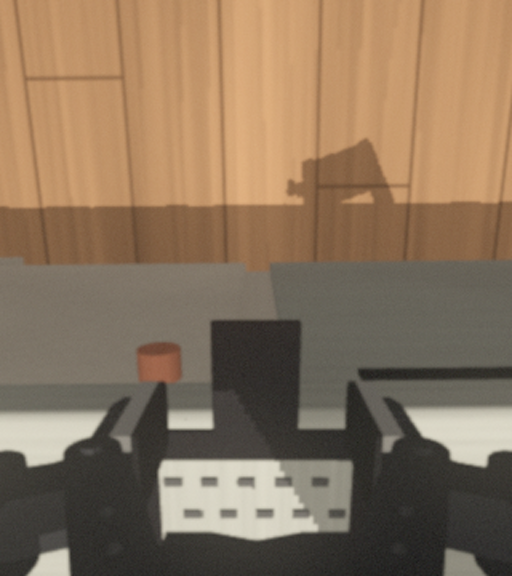

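The tab (211–300, 320–430) sits centred between the fingers (135 and 380); the cupboard knob works out at z≈-116, well below. Descend and grip.

```bash
python3 -m inch '[[0.002,-0.0008,0.02,0,0,0,-0.3],[0,0,0.02,0,0,0,-0.3],[0,0,0.011,0,0,0,-0.3],[0,0,0,0,0,0,-0.3]]' 80; python3 -m inch '[[0,0,0,0,0,0,1],[0,0,0,0,0,0,1],[0,0,0,0,0,0,1],[0,0,0,0,0,0,1]]' 80
```

```text
clock: 7.0
eef_pos: [639.7, 217.0, -2.5]
tcp_rot: [3.14, 0.004, -0.011]
contact_force: [0.3, 0.8, 0.6]
opening: 0.651
grasp_force: 0.0
clock: 7.4
eef_pos: [642.3, 217.6, 0.9]
tcp_rot: [-3.141, -0.001, -0.011]
contact_force: [-1.4, 0.3, 2.5]
opening: 0.371
grasp_force: 79.2
```

```bash
python3 -m inch '[[0,0,-0.005,0,0,0,1],[0,0,-0.01,0,0,0,1],[0,0,-0.015,0,0,0,1],[0,0,-0.025,0,0,0,1],[0,0,-0.03,0,0,0,1],[0,0,-0.04,0,0,0,1],[0,0,-0.04,0,0,0,1],[0,0,-0.04,0,0,0,1]]' 80; python3 - <<'E'
from h import *
to([574,-185,270],tool(.245,25))
s,f=snap("wrist","w5.png")
snap("scene","s5.png",(180,120,420,300),2)
a=cv2.imread("pics/w5.png");b=cv2.imread("pics/s5.png")
cv2.imwrite("pics/c5.png",np.vstack([cv2.resize(a,(480,300)),cv2.resize(b,(480,300))]))
E
```

```text
clock: 8.2
eef_pos: [641.8, 217.4, 208.2]
tcp_rot: [-3.141, -0.001, -0.011]
contact_force: [-0.4, -0.5, -0.4]
opening: 0.365
grasp_force: 79.2
shift m [-0.0634  0.4031 -0.062 ] len 412.7 turn [  3.18  24.79 -14.43] | shift after turn [-0.122   0.3739 -0.1251] t 8.2
```

View pics/c5.png

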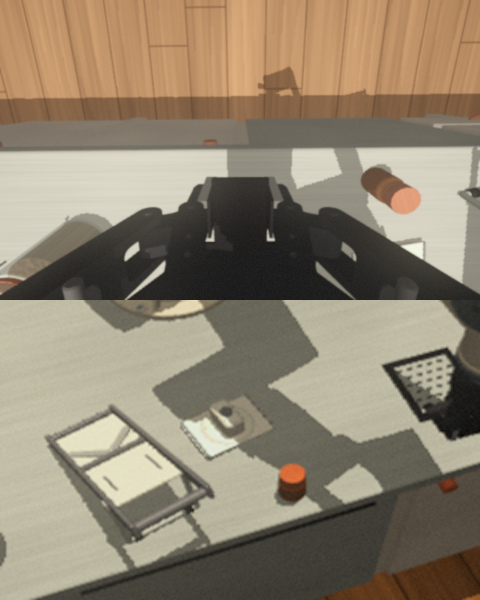

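The plate is held level by the tab; the scene crop shows the slicer's rail corners at (47,438),(110,407) (low end) and (137,535),(213,490) (high end). Refine the deck pose numerically from both fixed cameras.

```bash
cat > deckfit.py <<'E'
from h import *
from scipy.ndimage import map_coordinates
from scipy.optimize import minimize
F=[]
for n in("top","scene"):
    f=eyes.grab_frame(n); g=cv2.cvtColor(f["img"],cv2.COLOR_BGR2GRAY).astype(float); F.append((f,g))
xs=np.linspace(-180,110,120)
def S(p,which=(0,1),part=None):
    R=Rdeck(p[2]); v=0
    for i in which:
        f,g=F[i]
        def m(off):
            t=0
            for sg in(1,-1):
                X=np.c_[xs,np.full_like(xs,sg*(57+off)),np.full_like(xs,14)]@R.T+[p[0],p[1],102]
                q=proj(f,X); t+=map_coordinates(g,[q[:,1],q[:,0]],order=1).mean()
            # blade bar (z 5, x about -64) and cross bar
            return t
        def b(x0,z,w):
            ys=np.linspace(-45,45,50); X=np.c_[np.full_like(ys,x0),ys,np.full_like(ys,z)]@R.T+[p[0],p[1],102]
            q=proj(f,X); return map_coordinates(g,[q[:,1],q[:,0]],order=1).mean()
        v+=m(0)+.5*m(2)+.5*m(-2)-m(9)-m(-9)
        v+=1.0*(b(126,8,0)-.5*b(112,0,0)-.5*b(140,0,0)) - .5*(b(55,0,0)-b(66,0,0))
    return v
for w in((0,),(1,),(0,1)):
    best=min((minimize(S,[500+dx,-204+dy,.245+a],args=(w,),method="Nelder-Mead",options=dict(initial_simplex=None,xatol=.05)) for dx in(-4,4) for dy in(-4,4) for a in(-.02,.02)),key=lambda o:o.fun)
    print(w,best.x.round(3),best.fun.round(1))
f=F[1][0]
c=lambda P:[(180+x/2,120+(y-300)*.6) for x,y in P]
print(fit(f,[(-198,-61,14),(-198,61,14),(136,-61,14),(136,61,14)],c([(47,438),(110,407),(137,535),(213,490)]),[500,-204,.245],True))
E
python3 deckfit.py
```

```text
(0,) [ 4.93239e+02 -2.02596e+02  2.49000e-01] -250.7
(1,) [ 5.09354e+02 -2.05625e+02  2.47000e-01] -324.5
(0, 1) [ 5.19907e+02 -2.00278e+02  2.45000e-01] -452.1
(array([ 5.08294077e+02, -2.03778954e+02,  2.60343821e-01]), array([[-1. ,  1.6],
       [ 1.5,  0.2],
       [-1.3, -1.1],
       [ 0.9, -0.3]]))
```

```bash
python3 -m inch '[[-0.003,0.02,-0.006,0,0,0,1],[-0.006,0.035,-0.009,0,0,0,1],[-0.008,0.045,-0.009,0,0,0,1],[-0.008,0.045,-0.009,0,0,0,1],[-0.008,0.045,-0.009,0,0,0,1],[-0.008,0.045,-0.009,0,0,0,1],[-0.008,0.045,-0.006,0,0,0,1],[-0.008,0.045,-0.005,0,0,0,1]]' 80; python3 -m inch '[[-0.005,0.04,0,0,0,0,1],[-0.0014,0.025,0,0,0,0,1],[0,0.013,0,0,0,0,1],[0,0,0,0.64,4.96,-2.89,1],[0,0,0,0.64,4.96,-2.89,1],[0,0,0,0.64,4.96,-2.89,1],[0,0,0,0.64,4.96,-2.89,1],[0,0,0,0.64,4.96,-2.89,1]]'; python3 -m inch '[[0,0,0,0,0,0,1]]'; python3 - <<'E'
from h import *
to([574,-185,240],tool(.248,25))
s,f=snap("wrist","w6.png",(120,0,520,300),2)
np.savez("w6.npz",p=s["eef_pos"],r=s["tcp_rot"])
print(s["eef_pos"],s["tcp_rot"])
R=Rdeck(.248)
print(proj(f,np.array([(136,61,14),(136,53,14),(136,-53,14),(136,-61,14),(118,0,8),(134,0,8),(60,40,0)])@R.T+[502,-204,102],s).round(0).tolist())
E
```

```text
clock: 9.2
eef_pos: [579.5, -109.3, 266.3]
tcp_rot: [-3.141, 0.002, -0.011]
contact_force: [0.1, -0.3, -1.1]
opening: 0.364
grasp_force: 79.3
clock: 10.0
eef_pos: [573.5, -184.2, 266.5]
tcp_rot: [3.141, -0.437, 0.248]
contact_force: [0.6, 0.3, -1.8]
opening: 0.368
grasp_force: 79.3
clock: 10.1
eef_pos: [571.7, -184.4, 265.2]
tcp_rot: [-3.139, -0.434, 0.244]
contact_force: [-1.2, 0.5, -1.0]
opening: 0.36
grasp_force: 79.3
shift m [-0.0087  0.0013  0.0238] len 25.4 turn [-0.06  0.16 -0.2 ] | shift after turn [-0.0088  0.0012  0.0238] t 10.1
[ 571.68546602 -184.35095569  265.24770233] [-3.1388837  -0.43358769  0.2442087 ]
[[244.0, 204.0], [254.0, 204.0], [389.0, 204.0], [399.0, 204.0], [322.0, 223.0], [322.0, 204.0], [277.0, 281.0]]
```

View pics/w6.png

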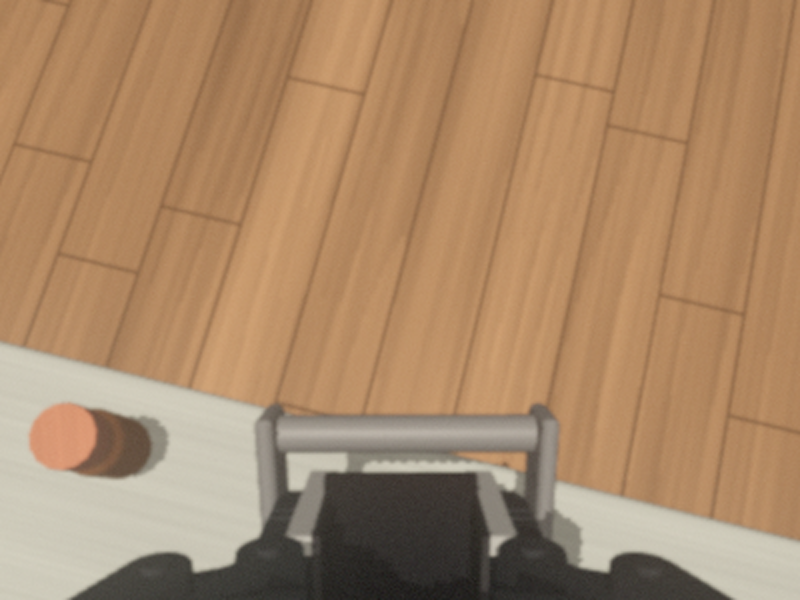

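The cross bar spans rows 416–452, the rail outer edges lie at columns 258 and 556, tips at row 404, bar level in the picture (so deck yaw ≈ tool yaw 0.244).

```bash
python3 - <<'E'
from h import *
d=np.load("w6.npz"); s=dict(eef_pos=d["p"],tcp_rot=d["r"]); f=eyes.grab_frame("wrist")
U=lambda x:120+x/2-.25; V=lambda y:y/2-.25
print(r.sense()["eef_pos"],r.sense()["tcp_rot"])
for barz in(0,-8):
  for rz in (14,10):
    def res(p):
        R=Rdeck(.245); P=np.array([(115,61,rz),(115,-61,rz),(136,0,rz),(126,0,barz)])@R.T+[p[0],p[1],102+p[2]]
        q=proj(f,P,s); return np.array([q[0,0]-U(258.5),q[1,0]-U(555.5),(q[2,1]-V(404)),q[3,1]-V(434)])
    for free in(1,0):
        o=least_squares((lambda p:res(p)) if free else (lambda p:res([p[0],p[1],0])),[502,-204,0]); print(barz,rz,free,o.x.round(1),o.fun.round(1))
E
```

```text
[ 573.48814975 -184.7751106   266.54063981] [-3.13945637 -0.4322314   0.2419159 ]
0 14 1 [ 501.3 -205.3   -4. ] [-0.2  0.2  4.1 -4.3]
0 14 0 [ 500.8 -205.4    0. ] [-1.4  1.4  4.  -4.3]
0 10 1 [ 5.001e+02 -2.055e+02 -3.000e-01] [-0.2  0.2  3.4 -3.5]
0 10 0 [ 500.1 -205.6    0. ] [-0.3  0.3  3.4 -3.5]
-8 14 1 [ 500.3 -205.5   -4.3] [-0.1  0.1  5.4 -5.9]
-8 14 0 [ 499.7 -205.6    0. ] [-1.5  1.5  5.3 -5.9]
-8 10 1 [ 499.1 -205.8   -0.5] [-0.2  0.2  4.7 -5.1]
-8 10 0 [ 499.1 -205.8    0. ] [-0.3  0.3  4.7 -5.1]
```

```bash
cat >> h.py <<'E'
DK=np.array([502,-205.5,102]); DY=.245
def dk(x,y,z): return DK+Rdeck(DY)@np.array([x,y,z])
def indeck():
    s=r.sense(); C=Ro.from_euler("xyz",s["tcp_rot"]); R=Rdeck(DY)
    print("tcp in deck",(R.T@(s["eef_pos"]-DK)).round(1),"F",(R.T@s["contact_force"]).round(1),"turn",np.degrees((C.inv()*tool(DY,25)).as_rotvec()).round(2),"t",round(s["clock"],2))
E
python3 -c "
from h import *
to(dk(97,0,30),tool(DY,25)); indeck()"
```

```text
shift m [-0.0396  0.003   0.0879] len 96.4 turn [-0.05  0.23 -0.16] | shift after turn [-0.0399  0.0028  0.0877] t 10.2
tcp in deck [136.9   2.8 117.7] F [ 0.1 -0.7 -1.2] turn [-0.05  0.23 -0.16] t 10.2
```

```bash
python3 -m inch '[[-0.01,0.001,0.01,0,0.2,-0.15,1],[-0.015,0.001,0.02,0,0,0,1],[-0.014,0.001,0.02,0,0,0,1],[0,0,0.02,0,0,0,1],[0,0,0.017,0,0,0,1],[0,0,0,0,0,0,1],[0,0,0,0,0,0,1]]'; python3 -c "
from h import *
indeck()
print([ (eyes.grab_frame('top'),indeck())[1] for _ in range(3)])
snap('top','t7.png',(340,130,460,280),4)
s,f=snap('wrist','w7.png')"
```

```text
clock: 10.9
eef_pos: [577.0, -186.9, 171.7]
tcp_rot: [-3.142, -0.437, 0.248]
contact_force: [0.4, -0.5, -0.4]
opening: 0.365
grasp_force: 79.4
tcp in deck [99.5 -0.1 30.5] F [ 0.1 -0.6 -0.5] turn [-0.09 -0.06  0.17] t 10.9
tcp in deck [99.8 -0.4 31.1] F [ 0.2  0.2 -0.8] turn [-0.03 -0.13  0.19] t 10.95
tcp in deck [99.9 -0.6 31.4] F [-0.6  0.6 -1.6] turn [-0.   -0.16  0.19] t 11.0
tcp in deck [99.8 -0.7 31.6] F [-1.3  0.3 -0.7] turn [ 0.02 -0.18  0.19] t 11.05
[None, None, None]
```

```bash
python3 -m inch '[[0,0,0.008,0,0,0,1],[0,0,0.008,0,0,0,1],[0,0,0.006,0,0,0,1],[0,0,0.003,0,0,0,1],[0,0,0,0,0,0,1]]'; python3 -c "
from h import *
indeck()"
```

```text
clock: 11.65
eef_pos: [586.2, -184.5, 148.1]
tcp_rot: [-3.141, -0.437, 0.248]
contact_force: [-2.7, -0.2, -2.2]
opening: 0.366
grasp_force: 79.4
tcp in deck [98.1 -0.1  5. ] F [-3.4  0.5 -0.8] turn [-0.08 -0.05  0.16] t 11.65
```

```bash
python3 -m inch '[[0,0,0.002,0,0,0,1],[0,0,0.0015,0,0,0,1],[0,0,0,0,0,0,1]]'; python3 -c "
from h import *
indeck()"
```

```text
clock: 11.95
eef_pos: [587.0, -184.3, 145.3]
tcp_rot: [3.141, -0.437, 0.248]
contact_force: [-6.7, -2.5, -1.2]
opening: 0.366
grasp_force: 79.7
tcp in deck [97.7 -0.1  2.2] F [-7.  -0.8  1.9] turn [-0.07 -0.04  0.17] t 11.95
```

```bash
python3 -m inch '[[-0.003,0,0,0,0,0,1],[-0.002,0,0,0,0,0,1],[0,0,0,0,0,0,1]]'; python3 -c "
from h import *
indeck()"
```

```text
clock: 12.25
eef_pos: [584.0, -185.8, 144.1]
tcp_rot: [3.14, -0.439, 0.248]
contact_force: [-0.3, -0.4, 0.7]
opening: 0.365
grasp_force: 79.6
tcp in deck [94.2 -0.8  2.6] F [-0.1 -0.3  0.8] turn [ 0.02 -0.17  0.17] t 12.25
```

```bash
python3 -m inch '[[0,0,0.001,0,0,0,1],[0,0,0.001,0,0,0,1],[0,0,0,0,0,0,1]]'; python3 -c "
from h import *
indeck()"; python3 -m inch '[[0,0,0.001,0,0,0,1],[0,0,0.0005,0,0,0,1],[0,0,0,0,0,0,1]]'; python3 -c "
from h import *
indeck()"
```

```text
clock: 12.55
eef_pos: [584.9, -185.6, 142.3]
tcp_rot: [3.14, -0.439, 0.249]
contact_force: [-4.2, -1.1, 6.9]
opening: 0.371
grasp_force: 80.1
tcp in deck [94.3 -0.8  0.6] F [-1. -0.  8.] turn [ 0.02 -0.16  0.18] t 12.55
clock: 12.85
eef_pos: [585.4, -185.5, 141.2]
tcp_rot: [3.14, -0.439, 0.249]
contact_force: [-6.3, -2.8, 9.6]
opening: 0.366
grasp_force: 80.5
tcp in deck [94.3 -0.8 -0.7] F [-2.1 -1.2 11.5] turn [ 0.02 -0.17  0.19] t 12.85
```

```bash
python3 -m inch '[[-0.002,0,-0.0006,0,0,0,1],[-0.002,0,0,0,0,0,1],[0,0,0,0,0,0,1]]'; python3 -c "
from h import *
indeck()"; python3 -m inch '[[-0.001,0,0,0,0,0,1],[-0.001,0,0,0,0,0,1],[0,0,0,0,0,0,1]]'; python3 -c "
from h import *
indeck()"
```

```text
clock: 13.15
eef_pos: [583.3, -186.7, 141.3]
tcp_rot: [3.139, -0.442, 0.248]
contact_force: [0.4, 0.7, 11.1]
opening: 0.361
grasp_force: 80.3
tcp in deck [92.2 -1.5  0.3] F [5.2 0.6 9.8] turn [ 0.1  -0.33  0.17] t 13.15
clock: 13.45
eef_pos: [582.0, -187.2, 140.8]
tcp_rot: [3.138, -0.443, 0.248]
contact_force: [1.5, 1.8, 12.0]
opening: 0.367
grasp_force: 80.3
tcp in deck [90.7 -1.6  0.5] F [ 6.8  1.4 10. ] turn [ 0.11 -0.37  0.17] t 13.45
```

```bash
python3 -m inch '[[-0.001,0,-0.0005,0,0,0,1],[-0.001,0,0,0,0,0,1],[0,0,0,0,0,0,1]]'; python3 -c "
from h import *
indeck()"; python3 -m inch '[[-0.001,0,0,0,0,0,1],[-0.001,0,0,0,0,0,1],[0,0,0,0,0,0,1]]'; python3 -c "
from h import *
indeck()"; python3 -m inch '[[-0.001,0,0,0,0,0,1],[0,0,0,0,0,0,1]]'; python3 -c "
from h import *
indeck()"
```

```text
clock: 13.75
eef_pos: [579.9, -187.6, 140.2]
tcp_rot: [3.138, -0.443, 0.248]
contact_force: [1.1, 1.2, 11.4]
opening: 0.365
grasp_force: 80.3
tcp in deck [88.5 -1.6  0.9] F [6.1 0.9 9.8] turn [ 0.11 -0.36  0.17] t 13.75
clock: 14.05
eef_pos: [578.3, -188.1, 139.5]
tcp_rot: [3.138, -0.443, 0.248]
contact_force: [1.6, 2.1, 12.1]
opening: 0.365
grasp_force: 80.3
tcp in deck [86.8 -1.6  1. ] F [ 7.   1.6 10.1] turn [ 0.11 -0.37  0.17] t 14.05
clock: 14.25
eef_pos: [577.5, -188.3, 139.2]
tcp_rot: [3.138, -0.443, 0.248]
contact_force: [1.6, 3.2, 12.5]
opening: 0.369
grasp_force: 80.3
tcp in deck [85.9 -1.6  1. ] F [ 7.4  2.7 10.3] turn [ 0.11 -0.38  0.16] t 14.25
```

```bash
for k in 1; do python3 -m inch '[[-0.001,0,0,0,0,0,1],[-0.001,0,0,0,0,0,1],[0,0,0,0,0,0,1]]' >/dev/null; python3 -c "
from h import *
indeck()"; python3 -m inch '[[-0.001,0,0,0,0,0,1],[-0.001,0,0,0,0,0,1],[0,0,0,0,0,0,1]]'>/dev/null;  python3 -c "
from h import *
indeck()"; done
```

```text
tcp in deck [84.  -1.6  1. ] F [ 6.5  3.1 11.3] turn [ 0.11 -0.39  0.17] t 14.55
tcp in deck [82.1 -1.7  1.1] F [ 7.4  1.  12.2] turn [ 0.11 -0.4   0.17] t 14.85
```

```bash
python3 -m inch '[[-0.001,0,0,0,0,0,1],[-0.001,0,0,0,0,0,1],[0,0,0,0,0,0,1]]' >/dev/null; python3 -c "
from h import *
indeck()"; python3 -m inch '[[-0.001,0,0,0,0,0,1],[-0.001,0,0,0,0,0,1],[0,0,0,0,0,0,1]]'>/dev/null;  python3 -c "
from h import *
indeck()
snap('top','t8.png',(350,130,450,280),4)
snap('scene','s8.png',(190,170,310,280),4)"
```

```text
tcp in deck [80.4 -1.7  1.2] F [ 8.8  3.1 12.2] turn [ 0.12 -0.42  0.17] t 15.15
tcp in deck [78.7 -1.7  1.3] F [10.3  3.5 13.5] turn [ 0.12 -0.45  0.17] t 15.45
```

```bash
python3 -m inch '[[-0.001,0,0,0,0,0,1],[-0.001,0,0,0,0,0,1],[0,0,0,0,0,0,1]]' >/dev/null; python3 -c "
from h import *
indeck()"; python3 -c "
from h import *
g=[cv2.imread('pics/'+n) for n in('t8.png','s8.png')]
w=eyes.grab_frame('wrist')['img'][100:400,100:540]
top=np.hstack([cv2.resize(g[0],(400,600)),np.vstack([cv2.resize(g[1],(400,330)),cv2.resize(w,(400,270))])])
cv2.imwrite('pics/c8.png',top)
R=Rdeck(DY)
f=eyes.grab_frame('top')
for x,y,z in[(60,50,3),(60,-50,3),(-60,50,3),(-60,-50,3),(105,0,3)]: print((proj(f,dk(x,y,z))[0]-[350,130])*4)
"
```

```text
tcp in deck [76.9 -1.7  1.3] F [11.2  4.3 13.6] turn [ 0.12 -0.46  0.17] t 15.85
[ 83.83178835 202.34202353]
[228.68530903 161.87603056]
[119.90551408 364.97848151]
[259.85398788 325.47735637]
[143.13561142 117.97756665]
```

View pics/c8.png

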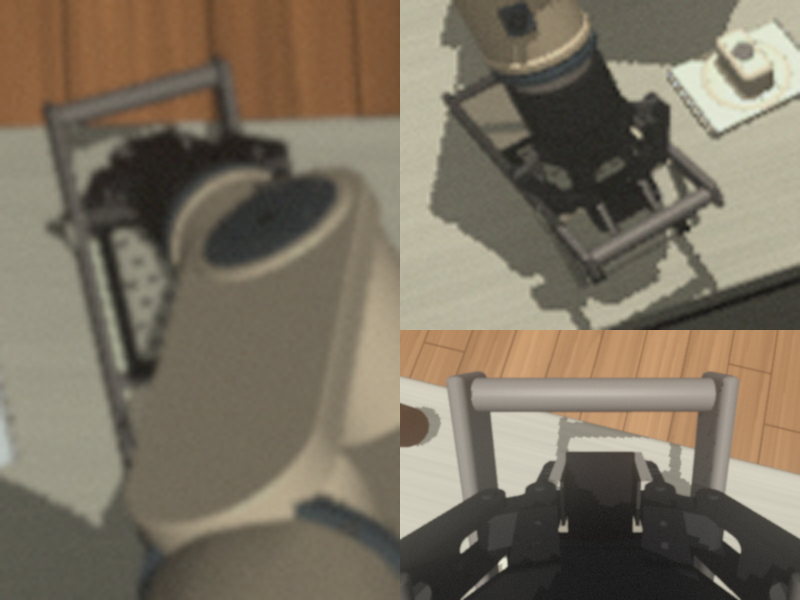

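The plate lies between the rails, tail near the blade bar; top view suggests it sits toward the right rail (white strip at crop (85–103, 240)). I'll measure that gap numerically.

```bash
cat > prof.py <<'E'
from h import *
from scipy.ndimage import map_coordinates
f=eyes.grab_frame("top"); g=cv2.cvtColor(f["img"],cv2.COLOR_BGR2GRAY).astype(float)
ys=np.arange(70,18,-3.)
print("y   ",ys.astype(int).tolist())
for x in(-110,-70,-55,-45,-35,-20,-5,10):
    q=proj(f,np.array([dk(x,y,3) for y in ys])); print(x,map_coordinates(g,[q[:,1],q[:,0]],order=1).astype(int).tolist())
xs=np.arange(-30,-90,-3.); print("x ",xs.astype(int).tolist())
for y in(48,44,38,30):
    q=proj(f,np.array([dk(x,y,3) for x in xs])); print(y,map_coordinates(g,[q[:,1],q[:,0]],order=1).astype(int).tolist())
E
python3 prof.py
```

```text
y    [70, 67, 64, 61, 58, 55, 52, 49, 46, 43, 40, 37, 34, 31, 28, 25, 22, 19]
-110 [150, 139, 109, 82, 75, 75, 92, 105, 108, 107, 106, 105, 104, 104, 104, 104, 104, 104]
-70 [149, 137, 105, 82, 89, 93, 93, 80, 54, 43, 40, 36, 32, 39, 56, 82, 98, 104]
-55 [147, 135, 105, 85, 92, 114, 147, 143, 90, 49, 48, 75, 97, 94, 82, 74, 76, 87]
-45 [149, 140, 104, 78, 90, 114, 148, 141, 91, 49, 51, 90, 121, 123, 107, 93, 86, 85]
-35 [146, 138, 106, 83, 90, 113, 143, 136, 88, 50, 51, 81, 106, 111, 122, 128, 110, 80]
-20 [145, 136, 103, 79, 89, 112, 145, 140, 90, 48, 51, 91, 125, 135, 125, 112, 111, 129]
-5 [144, 137, 104, 80, 90, 112, 143, 129, 79, 45, 49, 78, 98, 105, 122, 135, 133, 117]
10 [144, 133, 103, 82, 91, 109, 143, 129, 78, 46, 56, 95, 127, 137, 128, 114, 116, 132]
x  [-30, -33, -36, -39, -42, -45, -48, -51, -54, -57, -60, -63, -66, -69, -72, -75, -78, -81, -84, -87]
48 [121, 126, 122, 120, 119, 125, 130, 129, 126, 129, 126, 106, 79, 69, 77, 87, 113, 129, 129, 119]
44 [54, 55, 58, 58, 56, 55, 59, 61, 61, 60, 59, 53, 46, 45, 50, 65, 89, 106, 112, 111]
38 [75, 72, 68, 68, 71, 74, 72, 72, 68, 57, 47, 39, 29, 34, 46, 61, 88, 105, 109, 110]
30 [135, 124, 111, 113, 123, 120, 109, 99, 92, 85, 74, 56, 41, 40, 47, 66, 88, 103, 106, 108]
```

```bash
python3 -m inch '[[0.003,-0.001,-0.0005,0,-0.2,0,1],[0.004,-0.001,0,0,-0.2,0,1],[0.004,-0.001,0,0,0,0,1],[0.003,0,0,0,0,0,1],[0,0,0,0,0,0,1]]' >/dev/null; python3 -c "
from h import *
indeck()"; python3 prof.py
```

```text
tcp in deck [86.6  2.7  0.6] F [-3.7  0.1 10.1] turn [-0.04  0.31  0.2 ] t 16.5
y    [70, 67, 64, 61, 58, 55, 52, 49, 46, 43, 40, 37, 34, 31, 28, 25, 22, 19]
-110 [149, 140, 113, 96, 100, 104, 105, 104, 104, 101, 102, 103, 105, 103, 103, 101, 102, 103]
-70 [148, 137, 106, 83, 87, 84, 70, 62, 66, 75, 93, 101, 103, 103, 103, 104, 105, 103]
-55 [148, 136, 105, 85, 92, 100, 93, 65, 40, 35, 44, 65, 88, 99, 103, 105, 103, 104]
-45 [150, 140, 105, 77, 89, 101, 101, 71, 44, 48, 66, 81, 85, 89, 97, 101, 103, 104]
-35 [148, 136, 106, 80, 88, 99, 93, 64, 43, 56, 94, 115, 109, 91, 88, 98, 104, 105]
-20 [145, 136, 102, 79, 88, 91, 77, 53, 39, 56, 97, 127, 137, 137, 127, 107, 89, 88]
-5 [145, 137, 102, 76, 89, 92, 82, 59, 44, 60, 99, 127, 138, 139, 140, 138, 135, 115]
10 [144, 135, 103, 82, 90, 92, 75, 51, 42, 62, 104, 129, 137, 140, 140, 140, 140, 139]
x  [-30, -33, -36, -39, -42, -45, -48, -51, -54, -57, -60, -63, -66, -69, -72, -75, -78, -81, -84, -87]
48 [52, 55, 50, 51, 54, 58, 60, 56, 56, 57, 59, 54, 60, 62, 66, 72, 85, 99, 102, 103]
44 [46, 45, 47, 46, 46, 44, 40, 38, 37, 35, 32, 42, 56, 68, 78, 88, 98, 103, 103, 104]
38 [102, 114, 108, 93, 83, 77, 74, 64, 57, 56, 66, 80, 92, 97, 103, 103, 104, 104, 105, 105]
30 [98, 92, 88, 86, 85, 91, 100, 100, 100, 102, 102, 103, 102, 103, 103, 104, 103, 103, 104, 104]
```

```bash
python3 -m inch '[[0,0,-0.0006,0,0.25,0,1],[0,0,0,0,0,0,1]]' >/dev/null; python3 -c "
from h import *
indeck()"; python3 -m inch '[[0,0,-0.0006,0,0,0,1],[0,0,0,0,0,0,1]]' >/dev/null; python3 -c "
from h import *
indeck()"; python3 -m inch '[[0,0,0,0,0,0,0.2],[0,0,0,0,0,0,0],[0,0,0,0,0,0,-0.2],[0,0,0,0,0,0,-0.2],[0,0,0,0,0,0,-0.2],[0,0,0,0,0,0,-0.2]]'; python3 -c "
from h import *
indeck()"
```

```text
tcp in deck [86.6  2.6  1.1] F [-3.3  0.1  7.8] turn [-0.04  0.03  0.18] t 16.75
tcp in deck [86.6  2.7  1.6] F [-2.8 -0.3  5.6] turn [-0.04  0.04  0.18] t 16.95
clock: 17.55
eef_pos: [577.3, -184.1, 140.2]
tcp_rot: [3.141, -0.436, 0.248]
contact_force: [-0.5, 0.3, -1.2]
opening: 0.6
grasp_force: 0.0
tcp in deck [87.   2.5  1.5] F [-0.9  0.4 -1. ] turn [-0.02  0.01  0.17] t 17.55
```

```bash
python3 -m inch '[[0,0,-0.01,0,0,0,-0.2],[0,0,-0.03,0,0,0,-0.2],[0,0,-0.04,0,0,0,-0.2],[0,0,-0.04,0,0,0,-0.2]]'; python3 -c "
from h import *
to([450,50,260],tool(DY,25))"
```

```text
clock: 17.95
eef_pos: [526.9, -196.5, 250.2]
tcp_rot: [3.141, -0.435, 0.248]
contact_force: [0.4, -0.3, -0.3]
opening: 0.603
grasp_force: 0.0
shift m [-0.0086 -0.2578 -0.015 ] len 258.4 turn [-0.03  0.08  0.16] | shift after turn [-0.0093 -0.2578 -0.0152] t 17.95
```

```bash
python3 -m inch '[[-0.001,-0.04,-0.003,0,0,0,-0.2],[-0.001,-0.045,-0.003,0,0,0,-0.2],[-0.001,-0.045,-0.003,0,0,0,-0.2],[-0.001,-0.045,-0.003,0,0,0,-0.2],[-0.001,-0.045,-0.003,0,0,0,-0.2],[-0.001,-0.04,0,0,0,0,-0.2],[0,0,0,0,0,0,-0.2]]'>/dev/null
cat > look.py <<'E'
from h import *
from scipy.ndimage import map_coordinates
ys=np.arange(68,-69,-4.); xs=np.arange(140,-95,-5.)
for n in("top","scene"):
    f=eyes.grab_frame(n); g=cv2.cvtColor(f["img"],cv2.COLOR_BGR2GRAY).astype(float); cv2.imwrite("pics/L_%s.png"%n,f["img"])
    print(n); print("y",ys.astype(int).tolist())
    for x in(110,85,0,-30,-100):
        q=proj(f,np.array([dk(x,y,3) for y in ys])); print(x,map_coordinates(g,[q[:,1],q[:,0]],order=1).astype(int).tolist())
    print("x",xs.astype(int).tolist())
    for y in(45,25,0,-25,-45):
        q=proj(f,np.array([dk(x,y,3) for x in xs])); print(y,map_coordinates(g,[q[:,1],q[:,0]],order=1).astype(int).tolist())
E
python3 look.py
```

```text
top
y [68, 64, 60, 56, 52, 48, 44, 40, 36, 32, 28, 24, 20, 16, 12, 8, 4, 0, -4, -8, -12, -16, -20, -24, -28, -32, -36, -40, -44, -48, -52, -56, -60, -64, -68]
110 [133, 96, 79, 87, 83, 86, 84, 78, 79, 82, 85, 89, 93, 96, 103, 100, 103, 101, 99, 96, 94, 95, 96, 102, 99, 96, 98, 96, 86, 64, 54, 79, 90, 96, 96]
85 [134, 95, 78, 94, 123, 136, 140, 139, 140, 139, 140, 122, 77, 41, 35, 32, 32, 35, 32, 35, 68, 124, 143, 144, 144, 144, 131, 96, 82, 69, 56, 80, 95, 110, 112]
0 [135, 100, 80, 87, 64, 39, 52, 99, 121, 129, 133, 127, 123, 131, 136, 126, 127, 134, 134, 123, 126, 133, 130, 125, 129, 133, 110, 59, 48, 100, 99, 86, 104, 131, 141]
-30 [134, 98, 82, 87, 66, 40, 51, 94, 119, 129, 136, 132, 124, 130, 133, 128, 124, 134, 134, 126, 126, 133, 131, 127, 130, 134, 115, 63, 50, 96, 94, 84, 101, 130, 143]
-100 [142, 105, 80, 100, 146, 175, 178, 172, 155, 140, 136, 135, 138, 146, 162, 174, 178, 179, 176, 167, 154, 138, 137, 138, 143, 153, 167, 177, 179, 170, 119, 89, 106, 134, 146]
x [140, 135, 130, 125, 120, 115, 110, 105, 100, 95, 90, 85, 80, 75, 70, 65, 60, 55, 50, 45, 40, 35, 30, 25, 20, 15
[... 2769 characters left out ...]
, 151, 161, 142, 144, 109, 50, 57, 82, 109, 136, 183, 200]
0 [171, 113, 77, 101, 130, 125, 105, 92, 59, 42, 43, 46, 45, 45, 46, 46, 42, 45, 46, 60, 119, 160, 161, 164, 147, 132, 150, 161, 166, 167, 147, 126, 146, 161, 150, 162, 153, 134, 142, 97, 58, 62, 83, 106, 125, 150, 170]
-25 [97, 79, 76, 98, 131, 125, 105, 99, 98, 98, 97, 97, 97, 97, 97, 97, 91, 55, 47, 61, 121, 144, 132, 149, 162, 162, 161, 145, 135, 152, 162, 158, 160, 142, 128, 145, 161, 162, 151, 105, 56, 67, 89, 107, 128, 182, 180]
-45 [96, 81, 75, 104, 130, 123, 101, 94, 95, 98, 97, 98, 98, 100, 98, 96, 97, 80, 54, 62, 57, 53, 54, 58, 60, 54, 56, 55, 52, 57, 62, 59, 52, 54, 57, 58, 60, 54, 54, 58, 57, 69, 85, 105, 129, 178, 211]
```

```bash
python3 - <<'E'
from h import *
from scipy.ndimage import map_coordinates
xs=np.arange(-45,-90,-2.); ys=np.arange(66,40,-2.)
for n in("top","scene"):
    f=eyes.grab_frame(n)
    for nm in(n+"0.png","L_%s.png"%n):
        g=cv2.cvtColor(cv2.imread("pics/"+nm),cv2.COLOR_BGR2GRAY).astype(float)
        S=lambda P:map_coordinates(g,[proj(f,P)[:,1],proj(f,P)[:,0]],order=1).astype(int).tolist()
        print(nm,"x",xs.astype(int).tolist())
        for y in(40,25,0,-25,-40): print(y,S(np.array([dk(x,y,3) for x in xs])))
        print("bedtop 70..50",S(np.array([dk(x,30,0) for x in np.arange(76,46,-2)])),S(np.array([dk(x,-30,0) for x in np.arange(76,46,-2)])))
        for x in(0,-40): print("ylines 66..42",S(np.array([dk(x,y,3) for y in ys])),"neg",S(np.array([dk(x,-y,3) for y in ys])))
E
```

```text
top0.png x [-45, -47, -49, -51, -53, -55, -57, -59, -61, -63, -65, -67, -69, -71, -73, -75, -77, -79, -81, -83, -85, -87, -89]
40 [182, 182, 182, 182, 182, 182, 181, 179, 166, 147, 126, 110, 100, 98, 104, 114, 136, 156, 171, 178, 181, 181, 181]
25 [182, 182, 182, 182, 182, 182, 181, 177, 170, 147, 124, 105, 99, 98, 100, 109, 125, 149, 165, 174, 174, 168, 159]
0 [182, 182, 181, 182, 183, 182, 180, 178, 164, 146, 124, 108, 99, 98, 102, 110, 124, 137, 148, 153, 153, 152, 157]
-25 [181, 181, 181, 180, 180, 181, 182, 177, 166, 144, 122, 105, 100, 99, 101, 110, 128, 150, 167, 177, 181, 177, 171]
-40 [182, 182, 182, 182, 181, 181, 180, 176, 163, 144, 121, 106, 99, 101, 104, 115, 134, 155, 171, 178, 181, 183, 183]
bedtop 70..50 [142, 143, 145, 146, 145, 144, 144, 145, 146, 149, 156, 166, 175, 180, 182] [145, 144, 144, 143, 143, 144, 143, 142, 143, 144, 154, 166, 178, 179, 180]
ylines 66..42 [123, 102, 86, 82, 92, 104, 120, 149, 168, 178, 181, 180, 172] neg [141, 133, 118, 105, 97, 89, 95, 115, 147, 168, 178, 180, 181]
ylines 66..42 [126, 105, 89, 85, 92, 105, 123, 151, 168, 178, 182, 183, 18
[... 2711 characters left out ...]
6, 55, 62, 70, 78, 88, 97, 106, 113, 121, 130, 139, 150, 159, 166]
-25 [162, 163, 155, 145, 130, 105, 81, 57, 56, 60, 67, 74, 84, 94, 102, 107, 112, 120, 138, 158, 182, 184, 181]
-40 [66, 67, 62, 59, 57, 54, 51, 53, 56, 60, 66, 73, 81, 91, 99, 106, 113, 126, 143, 164, 182, 199, 213]
bedtop 70..50 [174, 174, 175, 175, 174, 173, 173, 172, 168, 153, 133, 110, 84, 60, 48] [98, 97, 96, 96, 96, 97, 97, 98, 98, 98, 97, 85, 72, 59, 52]
ylines 66..42 [149, 124, 110, 100, 84, 73, 81, 78, 56, 48, 50, 60, 86] neg [102, 100, 83, 70, 83, 100, 114, 131, 131, 103, 66, 49, 49]
ylines 66..42 [155, 131, 113, 101, 86, 70, 71, 71, 62, 50, 49, 62, 91] neg [104, 97, 83, 74, 87, 104, 115, 145, 154, 116, 74, 51, 51]
```

```bash
python3 - <<'E'
import re,numpy as np
from h import DK,Rdeck
n=DK+Rdeck(.245)@np.array([-4.7,2.5,0]); n[2]=DK[2]+0.0
# vertical shift by sliding along slope is not physical: keep z=102, move horizontally by the same slope distance
n=DK+np.array([np.cos(.245)*-4.7/np.cos(np.radians(25)),np.sin(.245)*-4.7/np.cos(np.radians(25)),0])+np.array([-np.sin(.245)*2.5,np.cos(.245)*2.5,0])
print(n)
s=open("h.py").read().replace("DK=np.array([502,-205.5,102])","DK=np.array([%.1f,%.1f,102])"%tuple(n[:2])); open("h.py","w").write(s)
E
python3 -c "
from h import *
to(dk(-20,0,80),tool(DY,25)); indeck()"
```

```text
[ 496.36259711 -204.33252376  102.        ]
shift m [-0.106   0.2588  0.0548] len 285.0 turn [ 0.02 -0.02  0.16] | shift after turn [-0.1052  0.2591  0.0548] t 18.85
tcp in deck [ 85.2 259.1 134.8] F [-0.8  0.1 -0.3] turn [ 0.02 -0.02  0.16] t 18.85
```

```bash
python3 -m inch '[[-0.012,0.03,0,0,0,0.16,0],[-0.018,0.045,0,0,0,0,0],[-0.018,0.045,0,0,0,0,0],[-0.018,0.045,0,0,0,0,0],[-0.018,0.045,0,0,0,0,0],[-0.016,0.034,0,0,0,0,0],[-0.006,0.015,0.02,0,0,0,0],[0,0,0.035,0,0,0,0]]' >/dev/null;  python3 -m inch '[[0,0,0.02,0,0,0,0],[0,0,0.015,0,0,0,0],[0,0,0.01,0,0,0,0],[0,0,0,0,0,0,0],[0,0,0,0,0,0,0]]'; python3 -c "
from h import *
indeck()"
```

```text
clock: 20.15
eef_pos: [463.5, -211.7, 124.6]
tcp_rot: [-3.141, -0.436, 0.244]
contact_force: [-0.2, -0.3, 0.8]
opening: 0.501
grasp_force: 0.0
tcp in deck [-21.    0.8  34.7] F [ 0.  -0.3  0.8] turn [ 0.01  0.01 -0.05] t 20.15
```

```bash
python3 -m inch '[[0,0,0.007,0,0,0,0],[0,0,0.005,0,0,0,0],[0,0,0,0,0,0,0],[0,0,0,0,0,0,0]]' >/dev/null; python3 -c "
from h import *
indeck()"; python3 -m inch '[[0,0,0.002,0,0,0,0],[0,0,0,0,0,0,0]]' >/dev/null; python3 -c "
from h import *
indeck()"; python3 -m inch '[[0,0,0.0015,0,0,0,0],[0,0,0,0,0,0,0]]' >/dev/null; python3 -c "
from h import *
indeck()"
```

```text
tcp in deck [-20.6   1.6  22.4] F [ 0.8 -0.6  0.2] turn [-0.03  0.02  0.02] t 20.55
tcp in deck [-20.6   1.5  20.3] F [ 0.2  0.9 -0.1] turn [-0.02  0.02  0.02] t 20.75
tcp in deck [-20.7   1.5  18.8] F [-0.9  0.5 -0.6] turn [-0.02  0.02  0.01] t 20.95
```

```bash
python3 -m inch '[[0,0,0.0015,0,0,0,0],[0,0,0,0,0,0,0]]' >/dev/null; python3 -c "
from h import *
indeck()"; python3 -m inch '[[0,0,0.0015,0,0,0,0],[0,0,0,0,0,0,0]]' >/dev/null; python3 -c "
from h import *
indeck()"
```

```text
tcp in deck [-20.6   1.5  17.7] F [-0.9  0.9  9.8] turn [-0.01 -0.    0.02] t 21.15
tcp in deck [-20.6   1.4  17.6] F [-7.   3.9 43.1] turn [ 0.02 -0.06  0.05] t 21.35
```

```bash
python3 -m inch '[[0,0,-0.0015,0,0,0,0],[-0.001,0,0,0,0,0,0],[-0.001,0,0,0,0,0,0],[0,0,0,0,0,0,0]]' >/dev/null; python3 -c "
from h import *
indeck()"; python3 -m inch '[[-0.001,0,0,0,0,0,0],[-0.001,0,0,0,0,0,0],[0,0,0,0,0,0,0]]' >/dev/null; python3 -c "
from h import *
indeck()"; python3 -m inch '[[-0.001,0,0,0,0,0,0],[-0.001,0,0,0,0,0,0],[0,0,0,0,0,0,0]]' >/dev/null; python3 -c "
from h import *
indeck()"
```

```text
tcp in deck [-21.7   1.1  17.7] F [ 4.5  1.  11.2] turn [ 0.01 -0.07  0.01] t 21.75
tcp in deck [-23.3   0.7  17.7] F [4.5 0.7 9.3] turn [ 0.05 -0.1   0.  ] t 22.05
tcp in deck [-25.3   0.6  17.7] F [6.3 0.2 8.4] turn [ 0.06 -0.1   0.  ] t 22.35
```

```bash
python3 -m inch '[[-0.001,0,0.0002,0,0,0,0],[-0.001,0,0,0,0,0,0],[0,0,0,0,0,0,0]]' >/dev/null; python3 -c "
from h import *
indeck()"; python3 -m inch '[[-0.001,0,0,0,0,0,0],[-0.001,0,0,0,0,0,0],[0,0,0,0,0,0,0]]' >/dev/null; python3 -c "
from h import *
indeck()"
```

```text
tcp in deck [-26.9   0.4  17.7] F [ 5.9  0.2 11.3] turn [ 0.08 -0.14 -0.  ] t 22.65
tcp in deck [-29.    0.3  17.7] F [ 5.2  0.3 11.2] turn [ 0.09 -0.13  0.  ] t 22.95
```

```bash
python3 -m inch '[[0,0,-0.005,0,0,0,0],[0,0,-0.03,0,0,0,-0.5],[0,0,-0.04,0,0,0,-0.5],[0,0,-0.04,0,0,0,-0.5],[0,0,-0.03,0,0,0,-0.5]]' >/dev/null; python3 -c "
from h import *
to([450,20,260],tool(.166))"
```

```text
shift m [ 0.1063 -0.2273  0.0246] len 252.1 turn [ -0.95 -24.94   4.47] | shift after turn [ 0.0884 -0.2351 -0.0224] t 23.45
```

```bash
python3 -m inch '[[0.016,-0.035,0.004,0,0,0,-0.5],[0.018,-0.039,0.004,0,0,0,-0.5],[0.018,-0.039,0.004,0,0,0,-0.5],[0.018,-0.039,0.004,0,0,0,-0.5],[0.018,-0.039,0.004,-0.2,-6,1,-0.5],[0.017,-0.034,0.003,-0.25,-6.5,1.1,-0.5],[0,0,0,-0.25,-6.5,1.1,-0.5],[0,0,0,-0.25,-6,1.2,-0.5]]'; python3 look.py | cut -c1-330; python3 - <<'E'
from h import *
to([406,-35,120],tool(.166))
E
```

```text
clock: 24.25
eef_pos: [446.4, -0.3, 256.5]
tcp_rot: [-3.131, -0.046, 0.183]
contact_force: [-0.4, -0.4, -0.4]
opening: 0.748
grasp_force: 0.0
top
y [68, 64, 60, 56, 52, 48, 44, 40, 36, 32, 28, 24, 20, 16, 12, 8, 4, 0, -4, -8, -12, -16, -20, -24, -28, -32, -36, -40, -44, -48, -52, -56, -60, -64, -68]
110 [137, 118, 76, 82, 79, 80, 81, 81, 81, 83, 81, 82, 81, 79, 80, 86, 89, 93, 95, 95, 91, 96, 97, 103, 102, 102, 99, 98, 91, 71, 50, 64, 87, 91, 95]
85 [139, 119, 75, 83, 94, 125, 137, 138, 138, 138, 137, 130, 86, 44, 31, 35, 34, 34, 33, 33, 45, 105, 138, 142, 142, 141, 140, 118, 89, 79, 64, 65, 88, 111, 136]
0 [82, 77, 69, 86, 82, 62, 40, 71, 118, 129, 132, 131, 133, 133, 132, 131, 133, 132, 133, 131, 133, 131, 127, 132, 130, 132, 125, 85, 43, 78, 117, 85, 91, 118, 141]
-30 [100, 113, 83, 85, 93, 67, 43, 67, 118, 131, 131, 133, 134, 133, 132, 133, 133, 133, 133, 133, 131, 131, 131, 133, 133, 130, 127, 92, 48, 70, 110, 89, 94, 120, 140]
-100 [145, 125, 82, 86, 111, 155, 168, 154, 139, 133, 136, 138, 144, 156, 169, 176, 177, 178, 177, 178, 174, 168, 152, 137, 136, 135, 138, 152, 169, 172,
[... 2985 characters left out ...]
43, 42, 44, 45, 66, 127, 147, 146, 161, 157, 153, 155, 139, 137, 157, 155, 146, 151, 132, 124, 152, 161, 153, 145, 77, 53, 72, 103, 114, 139, 174, 184, 206]
-25 [63, 84, 113, 131, 112, 97, 97, 97, 95, 95, 97, 96, 95, 96, 101, 97, 56, 46, 74, 136, 141, 129, 161, 161, 156, 159, 141, 132, 152, 162, 159, 160, 141, 131, 152, 154, 148, 137, 76, 51, 74, 98, 118, 151, 166, 150, 152]
-45 [78, 87, 116, 135, 113, 95, 96, 96, 97, 97, 97, 97, 98, 97, 99, 88, 49, 43, 47, 50, 48, 49, 49, 45, 49, 46, 47, 49, 49, 48, 51, 52, 51, 51, 51, 50, 51, 48, 50, 54, 68, 98, 113, 160, 204, 217, 216]
shift m [-0.0542  0.0277  0.1332] len 146.4 turn [-0.68 -2.77  0.97] | shift after turn [-0.0472  0.027   0.1359] t 24.35
```

```bash
python3 - <<'E'
from h import *
from scipy.ndimage import map_coordinates
xs=np.arange(-50,-80,-2.)
for n in("top","scene"):
    f=eyes.grab_frame(n)
    for nm in(n+"0.png","L_%s.png"%n):
        g=cv2.cvtColor(cv2.imread("pics/"+nm),cv2.COLOR_BGR2GRAY).astype(float)
        S=lambda P:map_coordinates(g,[proj(f,P)[:,1],proj(f,P)[:,0]],order=1).astype(int).tolist()
        print(nm,"x",xs.astype(int).tolist())
        for y in(40,0,-40): print(y,S(np.array([dk(x,y,3) for x in xs])))
        print("front 70..",S(np.array([dk(x,30,3) for x in np.arange(70,48,-2)])),S(np.array([dk(x,-30,3) for x in np.arange(70,48,-2)])))
E
```

```text
top0.png x [-50, -52, -54, -56, -58, -60, -62, -64, -66, -68, -70, -72, -74, -76, -78]
40 [181, 180, 175, 163, 139, 119, 103, 100, 100, 105, 121, 140, 161, 173, 181]
0 [181, 180, 174, 161, 139, 119, 101, 99, 99, 103, 115, 129, 143, 150, 153]
-40 [182, 179, 171, 158, 136, 117, 101, 100, 101, 104, 120, 140, 162, 173, 180]
front 70.. [144, 145, 146, 149, 156, 168, 176, 181, 182, 182, 182] [143, 142, 143, 146, 155, 168, 178, 180, 181, 182, 181]
L_top.png x [-50, -52, -54, -56, -58, -60, -62, -64, -66, -68, -70, -72, -74, -76, -78]
40 [37, 37, 39, 41, 55, 70, 84, 91, 96, 100, 116, 135, 156, 168, 176]
0 [49, 40, 39, 47, 59, 73, 88, 91, 95, 99, 110, 124, 140, 146, 149]
-40 [41, 41, 44, 51, 65, 77, 88, 93, 96, 99, 116, 137, 158, 169, 175]
front 70.. [140, 139, 135, 124, 102, 74, 51, 36, 36, 45, 62] [138, 136, 129, 115, 90, 63, 43, 34, 38, 51, 73]
scene0.png x [-50, -52, -54, -56, -58, -60, -62, -64, -66, -68, -70, -72, -74, -76, -78]
40 [213, 206, 191, 170, 141, 117, 100, 95, 100, 108, 116, 130, 151, 173, 195]
0 [212, 206, 190, 170, 144, 122, 108, 102, 105, 109, 113, 118, 131, 146, 163]
-40 [214, 213, 197, 176, 149, 125, 110, 103, 105, 110, 115, 124, 149, 172, 193]
front 70.. [166, 165, 168, 176, 189, 202, 213, 214, 214, 213, 213] [106, 118, 135, 162, 185, 202, 209, 213, 214, 214, 214]
L_scene.png x [-50, -52, -54, -56, -58, -60, -62, -64, -66, -68, -70, -72, -74, -76, -78]
40 [52, 47, 47, 48, 53, 64, 76, 88, 99, 109, 119, 132, 152, 174, 196]
0 [77, 57, 53, 54, 59, 72, 85, 98, 105, 110, 114, 119, 132, 146, 163]
-40 [71, 62, 57, 55, 59, 69, 82, 94, 103, 110, 118, 129, 152, 174, 195]
front 70.. [103, 114, 128, 120, 93, 65, 53, 49, 45, 46, 58] [101, 101, 98, 87, 73, 57, 51, 47, 47, 54, 68]
```

Both cameras agree: plate tail meets the bar with no gap, front edge level with the bed's upper end, centred across — home. Now the guard.

```bash
python3 - <<'E'
from h import *
f=eyes.grab_frame("wrist")
s=dict(eef_pos=np.array([429.5,214.7,219.3]),tcp_rot=np.array([3.141,0.001,.162]))
print(fit(f,[(45,63,12),(45,-63,12),(-45,-63,12),(-45,63,12)],[(480,195),(584,194),(576,270),(472,268)],[406,-35,.166],s=s))
to([410,-35,200],tool(.166))
E
```

```text
(array([ 4.06460178e+02, -3.83004640e+01,  1.84388724e-01]), array([[-1.4,  2.1],
       [ 5.5,  0.8],
       [-2.3, -3.5],
       [-2. ,  0.5]]))
shift m [-0.0437  0.0272  0.0527] len 73.7 turn [-0.74 -2.89  0.89] | shift after turn [-0.0406  0.0272  0.0552] t 24.5
```

```bash
python3 -m inch '[[-0.03,0.014,0.02,-0.3,-1.5,0.4,-0.6],[-0.03,0.013,0.02,-0.4,-1.4,0.5,-0.6],[-0.01,0,0.01,0,0,0,-0.6],[0,0,0,0,0,0,-0.6],[0,0,0,0,0,0,-0.6]]'; cat > guard.py <<'E'
from h import *
for nm in("top","wrist"):
    s=r.sense(); f=eyes.grab_frame(nm); im=cv2.imread("pics/top0.png") if nm=="top" else f["img"]
    cv2.imwrite("pics/g_%s.png"%nm,im)
    hsv=cv2.cvtColor(im,cv2.COLOR_BGR2HSV); g=cv2.cvtColor(im,cv2.COLOR_BGR2GRAY)
    p=proj(f,[406,-37,12],s)[0]; x,y=p.astype(int); print(nm,p.round(0), "s,v at flange/bench:",[ (hsv[tuple(proj(f,q,s)[0].astype(int)[::-1])]).tolist() for q in([440,-37,12],[406,20,12],[375,-60,12],[340,-37,0],[406,60,0])])
    b=hsv[...,0].astype(int)
    print(g[y,max(0,x-110):x+110:6].tolist()); print(g[max(0,y-90):y+90:6,x].tolist())
E
python3 guard.py
```

```text
clock: 25.0
eef_pos: [384.3, -39.6, 204.2]
tcp_rot: [3.142, -0.002, 0.165]
contact_force: [0.8, -0.2, -0.1]
opening: 0.8
grasp_force: 0.0
top [331. 234.] s,v at flange/bench: [[33, 35, 159], [64, 9, 192], [34, 29, 186], [26, 35, 154], [27, 31, 155]]
[151, 142, 130, 164, 171, 156, 129, 99, 149, 151, 150, 149, 150, 152, 149, 178, 182, 185, 131, 146, 188, 186, 126, 151, 149, 147, 143, 150, 140, 173, 183, 183, 180, 147, 132, 148, 147]
[86, 83, 85, 113, 147, 143, 144, 146, 143, 144, 145, 150, 147, 156, 188, 128, 188, 169, 146, 149, 152, 150, 151, 148, 148, 146, 84, 84, 84, 80]
wrist [320. 163.] s,v at flange/bench: [[39, 16, 206], [43, 9, 208], [21, 39, 132], [26, 28, 181], [25, 27, 177]]
[176, 174, 176, 174, 172, 173, 173, 173, 178, 184, 204, 205, 204, 207, 148, 147, 204, 144, 127, 104, 142, 128, 145, 145, 141, 149, 148, 143, 120, 111, 113, 111, 115, 110, 112, 110, 110]
[169, 170, 173, 174, 172, 173, 171, 175, 197, 203, 140, 187, 204, 204, 199, 108, 102, 100, 112, 147, 146, 134, 170, 152, 124, 114, 117, 117, 117, 115]
```

```bash
python3 - <<'E'
from h import *
s=r.sense(); print(s["eef_pos"])
for nm in("top","wrist"):
    f=eyes.grab_frame(nm); im=cv2.imread("pics/g_%s.png"%nm)
    S=cv2.cvtColor(cv2.GaussianBlur(im,(3,3),0),cv2.COLOR_BGR2HSV)[...,1]
    m=(S<22).astype(np.uint8); c=proj(f,[406,-37,12],s)[0]
    w=35 if nm=="top" else 110
    k=np.zeros_like(m); x,y=c.astype(int); k[max(0,y-w):y+w,max(0,x-w):x+w]=1; m&=k
    m=cv2.morphologyEx(m,cv2.MORPH_CLOSE,np.ones((5,5)))
    n,l,st,ce=cv2.connectedComponentsWithStats(m); i=1+np.argmax(st[1:,4]); 
    cs,_=cv2.findContours((l==i).astype(np.uint8),0,2); rc=cv2.minAreaRect(np.vstack(cs)); bx=cv2.boxPoints(rc)
    print(nm,st[i].tolist(),rc)
    W=np.array([onz(f,*q,12,s) for q in bx]); print(W[:,:2].round(1).tolist(),"c",W.mean(0)[:2].round(1),"sides",np.linalg.norm(W[1]-W[0]).round(1),np.linalg.norm(W[2]-W[1]).round(1),"ang",[np.degrees(np.arctan2(*(W[j+1]-W[j])[1::-1])).round(1) for j in(0,1)])
    q=proj(f,[[406+20*np.cos(.17),-37+20*np.sin(.17),58],[406-20*np.cos(.17),-37-20*np.sin(.17),58]],s)
E
```

```text
[385.0919062  -39.46999216 204.56733907]
top [307, 220, 28, 35, 644] ((320.88287353515625, 236.4536590576172), (32.26748275756836, 25.283178329467773), 77.90524291992188)
[[439.6, 36.1], [452.8, -35.7], [361.7, -52.2], [348.7, 19.1]] c [400.7  -8.2] sides 73.0 92.6 ang [np.float64(-79.6), np.float64(-169.7)]
wrist [257, 119, 81, 87, 3773] ((297.802001953125, 162.28860473632812), (84.95533752441406, 80.25201416015625), 88.69805145263672)
[[438.5, 34.0], [453.9, -46.4], [365.7, -64.7], [349.1, 21.8]] c [401.8 -13.8] sides 81.9 90.0 ang [np.float64(-79.2), np.float64(-168.3)]
```

```bash
python3 -c "
from h import *
to([405.5,-34.5,37],tool(.175))"
```

```text
shift m [ 0.021  -0.0015  0.1673] len 168.6 turn [ 0.02 -0.08 -0.52] | shift after turn [ 0.0212 -0.0012  0.1673] t 25.2
```

```bash
python3 -m inch '[[0.01,-0.0008,0.03,0,0,-0.5,-0.6],[0.011,-0.0005,0.04,0,0,0,-0.6],[0,0,0.04,0,0,0,-0.6],[0,0,0,0,0,0,-0.6],[0,0,0.025,0,0,0,-0.6],[0,0,0.02,0,0,0,-0.6],[0,0,0.012,0,0,0,-0.6],[0,0,0,0,0,0,-0.6]]'; python3 -c "
from h import *
to([405.5,-34.5,37],tool(.175))"
```

```text
clock: 26.0
eef_pos: [404.3, -34.7, 37.0]
tcp_rot: [-3.141, 0.001, 0.174]
contact_force: [0.1, -0.4, -0.8]
opening: 0.805
grasp_force: 0.0
shift m [0.0012 0.     0.    ] len 1.2 turn [-0.01  0.07 -0.04] | shift after turn [0.0012 0.     0.    ] t 26.0
```

```bash
python3 -m inch '[[0,0,0,0,0,0,0.2],[0,0,0,0,0,0,0.3],[0,0,0,0,0,0,1],[0,0,0,0,0,0,1],[0,0,0,0,0,0,1]]' 60; python3 -m inch '[[0,0,-0.01,0,0,0,1],[0,0,-0.02,0,0,0,1],[0,0,-0.04,0,0,0,1],[0,0,-0.045,0,0,0,1],[0,0,-0.045,0,0,0,1],[0,0,-0.04,0,0,0,1],[0,0,0,0,0,0,1]]'
```

```text
clock: 26.5
eef_pos: [405.0, -34.8, 38.0]
tcp_rot: [3.141, -0.002, 0.175]
contact_force: [-1.7, 0.4, 11.9]
opening: 0.391
grasp_force: 59.2
clock: 27.2
eef_pos: [406.8, -35.0, 242.4]
tcp_rot: [3.139, -0.009, 0.174]
contact_force: [1.1, 0.9, -3.1]
opening: 0.392
grasp_force: 60.4
```

```bash
python3 -c "
from h import *
to(dk(0,0,130),tool(DY,25)); indeck()"
```

```text
shift m [0.0039 0.1861 0.0231] len 187.6 turn [ 1.05 24.47 -3.96] | shift after turn [-0.0178  0.186   0.0166] t 27.2
tcp in deck [ 17.8 186.  146.6] F [-0.1  0.7 -3.4] turn [ 1.05 24.47 -3.96] t 27.2
```

```bash
python3 -m inch '[[0,0,0,0.26,6.12,-0.99,1],[0,0,0,0.26,6.12,-0.99,1],[0,0,0,0.26,6.12,-0.99,1],[0,0,0,0.26,6.12,-0.99,1],[-0.003,0.03,0,0,0,0,1],[-0.004,0.04,0,0,0,0,1],[-0.004,0.045,0,0,0,0,1],[-0.004,0.04,0,0,0,0,1]]'>/dev/null; python3 -m inch '[[-0.002,0.025,0.005,0,0,0,1],[0,0.006,0.01,0,0,0,1],[0,0,0,0,0,0,1],[0,0,0,0,0,0,1]]'; python3 -c "
from h import *
indeck()"
```

```text
clock: 28.4
eef_pos: [439.3, -215.8, 214.4]
tcp_rot: [-3.136, -0.425, 0.243]
contact_force: [-0.1, -0.5, -1.7]
opening: 0.392
grasp_force: 60.4
tcp in deck [ -5.2   2.7 126.5] F [-0.9 -0.5 -1.5] turn [-0.3   0.62 -0.09] t 28.4
```

```bash
python3 -m inch '[[0.004,0.002,0.01,-0.2,0.5,0,1],[0,0,0.02,0,0,0,1],[0,0,0.02,0,0,0,1],[0,0,0.012,0,0,0,1],[0,0,0,0,0,0,1],[0,0,0,0,0,0,1]]'>/dev/null; python3 -c "
from h import *
indeck()"
```

```text
tcp in deck [-0.3 -0.6 65. ] F [-1.1 -0.3 -2.5] turn [ 0.    0.04 -0.04] t 29.0
```

```bash
python3 -m inch '[[0,-0.0005,0.006,0,0,0,1],[0,0,0.005,0,0,0,1],[0,0,0.003,0,0,0,1],[0,0,0,0,0,0,1]]'>/dev/null; python3 -c "
from h import *
indeck()"; python3 -m inch '[[0,0,0.002,0,0,0,1],[0,0,0.001,0,0,0,1],[0,0,0,0,0,0,1]]'>/dev/null; python3 -c "
from h import *
indeck()"
```

```text
tcp in deck [-0.7 -0.5 50.7] F [ 0.1  0.2 -1.2] turn [ 0.02  0.06 -0.09] t 29.4
tcp in deck [-0.6 -0.6 47.9] F [-0.9 -0.2 -2.1] turn [ 0.04  0.04 -0.08] t 29.7
```

```bash
python3 -m inch '[[0,0,0.001,0,0,0,1],[0,0,0.001,0,0,0,1],[0,0,0,0,0,0,1]]'>/dev/null; python3 -c "
from h import *
indeck()"; python3 -m inch '[[0,0,0.001,0,0,0,1],[0,0,0,0,0,0,1]]'>/dev/null; python3 -c "
from h import *
indeck()"; python3 -m inch '[[0,0,0.0007,0,0,0,1],[0,0,0,0,0,0,1]]'>/dev/null; python3 -c "
from h import *
indeck()"
```

```text
tcp in deck [-0.6 -0.6 45.9] F [-1.4 -0.1 -2.2] turn [ 0.03  0.04 -0.08] t 30.0
tcp in deck [-0.6 -0.6 44.9] F [-0.8 -0.4 -2.1] turn [ 0.03  0.04 -0.08] t 30.2
tcp in deck [-0.6 -0.6 44.2] F [-0.7 -0.  -1.9] turn [ 0.04  0.04 -0.08] t 30.4
```

```bash
python3 -m inch '[[0,0,0.0007,0,0,0,1],[0,0,0,0,0,0,1]]'>/dev/null; python3 -c "
from h import *
indeck()"; python3 -m inch '[[0,0,0.0007,0,0,0,1],[0,0,0,0,0,0,1]]'>/dev/null; python3 -c "
from h import *
indeck()"; python3 -m inch '[[0,0,0.0005,0,0,0,1],[0,0,0,0,0,0,1]]'>/dev/null; python3 -c "
from h import *
indeck()"
```

```text
tcp in deck [-0.5 -0.6 43.7] F [-2.2  0.2  2.1] turn [ 0.04  0.03 -0.07] t 30.6
tcp in deck [-0.5 -0.7 43.6] F [-4.3  0.9 15.8] turn [ 0.05  0.02 -0.05] t 30.8
tcp in deck [-0.5 -0.7 43.5] F [-7.6  1.8 27. ] turn [ 0.05  0.   -0.04] t 31.0
```

```bash
python3 -m inch '[[0,0,-0.0010,0,0,0,1],[0,0,0,0,0,0,1],[0,0,0,0,0,0,0.1],[0,0,0,0,0,0,0],[0,0,0,0,0,0,-0.3],[0,0,0,0,0,0,-0.6],[0,0,0,0,0,0,-0.6],[0,0,0,0,0,0,-0.6]]'; python3 -m inch '[[0,0,-0.01,0,0,0,-0.6],[0,0,-0.03,0,0,0,-0.6],[0,0,-0.04,0,0,0,-0.6],[0,0,-0.04,0,0,0,-0.6],[0,-0.03,-0.02,0,0,0,-0.6],[0,-0.045,0,0,0,0,-0.6],[0,-0.045,0,0,0,0,-0.6],[0,-0.045,0,0,0,0,-0.6]]'; python3 -m inch '[[0,-0.045,0,0,0,0,-0.6],[0,-0.045,0,0,0,0,-0.6],[0,-0.045,0,0,0,0,-0.6],[0,0,0,0,0,0,-0.6]]'; cat > chk.py <<'E'
from h import *
from scipy.ndimage import map_coordinates
for n in("top","scene"):
    f=eyes.grab_frame(n); g=cv2.cvtColor(f["img"],cv2.COLOR_BGR2GRAY).astype(float); cv2.imwrite("pics/F_%s.png"%n,f["img"])
    S=lambda P:map_coordinates(g,[proj(f,P)[:,1],proj(f,P)[:,0]],order=1).astype(int).tolist()
    a=np.arange(76,34,-3.); print(n,a.astype(int).tolist())
    for x in(35,-35): print("flange y+ at x",x,S(np.array([dk(x,y,18) for y in a])),"y-",S(np.array([dk(x,-y,18) for y in a])))
    a=np.arange(62,26,-3.); print(a.astype(int).tolist())
    for y in(40,-40): print("flange x+ at y",y,S(np.array([dk(x,y,18) for x in a])),"x-",S(np.array([dk(-x,y,18) for x in a])))
    a=np.arange(114,44,-3.); print("tab/front",a.astype(int).tolist(),S(np.array([dk(x,0,3) for x in a])),S(np.array([dk(x,30,3) for x in a])))
    a=np.arange(-46,-80,-3.); print("tail",a.astype(int).tolist(),S(np.array([dk(x,20,3) for x in a])),S(np.array([dk(x,-20,3) for x in a])))
E
python3 chk.py
```

```text
clock: 31.8
eef_pos: [478.3, -209.4, 141.0]
tcp_rot: [-3.142, -0.436, 0.244]
contact_force: [0.7, 0.4, 0.8]
opening: 0.803
grasp_force: 0.0
clock: 32.6
eef_pos: [380.1, -62.9, 268.6]
tcp_rot: [3.141, -0.437, 0.241]
contact_force: [0.7, 0.4, 0.2]
opening: 0.803
grasp_force: 0.0
clock: 33.0
eef_pos: [350.9, 57.4, 268.2]
tcp_rot: [-3.141, -0.434, 0.251]
contact_force: [-0.3, -0.3, 0.2]
opening: 0.795
grasp_force: 0.0
top [76, 73, 70, 67, 64, 61, 58, 55, 52, 49, 46, 43, 40, 37]
flange y+ at x 35 [141, 141, 139, 132, 122, 124, 146, 173, 178, 180, 180, 181, 181, 179] y- [143, 144, 144, 143, 138, 131, 143, 169, 179, 180, 179, 178, 178, 179]
flange y+ at x -35 [146, 146, 147, 134, 118, 119, 134, 163, 177, 179, 180, 180, 180, 180] y- [149, 149, 148, 146, 138, 131, 148, 174, 180, 180, 180, 180, 179, 178]
[62, 59, 56, 53, 50, 47, 44, 41, 38, 35, 32, 29]
flange x+ at y 40 [48, 39, 52, 82, 109, 134, 161, 177, 179, 181, 179, 180] x- [107, 97, 89, 73, 56, 78, 137, 172, 179, 180, 178, 180]
flange x+ at y -40 [42, 38, 43, 47, 63, 111, 159, 177, 179, 178, 179, 180] x- [107, 97, 92, 82, 64, 73, 123, 16
[... 1059 characters left out ...]
143, 136, 160, 187, 205, 213, 214, 214, 214]
flange x+ at y -40 [135, 123, 98, 96, 117, 159, 197, 212, 213, 213, 214, 213] x- [214, 212, 195, 167, 144, 140, 173, 205, 211, 213, 213, 214]
tab/front [114, 111, 108, 105, 102, 99, 96, 93, 90, 87, 84, 81, 78, 75, 72, 69, 66, 63, 60, 57, 54, 51, 48, 45] [94, 89, 74, 58, 49, 46, 47, 48, 49, 48, 47, 49, 50, 50, 49, 47, 49, 50, 50, 49, 49, 63, 93, 126] [128, 154, 173, 172, 171, 172, 173, 173, 172, 173, 173, 173, 173, 173, 171, 165, 153, 113, 68, 53, 52, 57, 79, 114]
tail [-46, -49, -52, -55, -58, -61, -64, -67, -70, -73, -76, -79] [167, 183, 201, 215, 220, 222, 219, 216, 215, 213, 208, 201] [190, 203, 188, 170, 151, 142, 138, 129, 124, 123, 124, 132]
```

```bash
python3 -c "
from rig import r
print(r.sense()['clock'], r.sign_off())"
```

```text
the job is handed in; nothing more can be done
33.1 None
```

The insert is in the bed, tab at the top and within about 1 mm of the blade bar by both cameras; the guard sits square on the rails over its middle. I handed in at 33.1 s with nothing seen to fall. On the first insertion the tail seems to have ridden up on the bar, so I backed it off, released it and pressed it home. I didn't re-measure the jar, bowl and spice jar at the end.

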